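# Close the ferment jars and put them away in the two-door cupboard

### The arm

A 6-joint arm with a two-finger parallel gripper is mounted at the origin on a cart in front of the work surface, level with it; the furniture and walls round the work are solid. World frame = base frame: x ahead of the robot, y to its left, z up, the work surface at z = 0. Lengths are in mm, angles in degrees, forces in N, time in s.
With the tool pointing down it reaches from about 350 to 850 mm from the base axis. Payload 8.1 kg.
Tool frame: the origin (TCP) lies at the very end of the fingers, on their centre line; the grasp point (between the pads) lies 19 mm behind it; z points along the fingers, y is the line along which they close (so a half turn about z gives the same grasp; the last joint's range is limited). The gripper opens to 85 mm and grips with 20 to 120 N. Pads are 22 mm wide; open, the fingers measure 114 mm over their backs; the gripper's body (76 mm by 85 mm) begins 54 mm behind the grasp point. The pads swing forward as they close: fully open they stand 13 mm farther back than shut.
Start: joints at [66.383, 7.471, 85.268, -0, 87.261, -4.893], TCP at [192.587, 568.257, 231.292] pointing down, gripper open.
Joint ranges: [-169.43, 169.43], [-51.17, 129.36], [1.28, 143.12], [-76.62, 256.62], [0, 156.53], [-152.29, 152.29]. Speed limits (degrees/s): [136.94, 136.94, 159.86, 180, 180, 180].

### API

Orientations are given as [roll, pitch, yaw] about the fixed x, y, z axes, in that order (R = Rz(yaw) Ry(pitch) Rx(roll)).
In Python, from bench import sense, eyes, job, models gives the robot as it stands. The module is installed in compiled form; this text tells all that it offers.
- The arm moves only by the tool apply_moves, never from a script. Its argument "rows" is a list of rows, each a list of 6 numbers: the shift along the tool's x, y, z in mm, then the turn, a rotation vector about the tool's x, y, z in rad. In form: [[dx, dy, dz, rx, ry, rz], ...]. A call has exactly 5 rows; each row shifts and turns the commanded pose from where the row before left it, along the tool's axes as they then stand; what a row does not reach is not made up. A row lasts 1/8 s, in which the tool goes at most 62.5 mm and 10.7 degrees, less where a joint would pass 70% of its speed; a pose out of reach is approached as far as the arm can. A call is refused whole if a number of a shift passes 62.5 or a number of a turn 0.188, either way. A call with a gripper value outside its range is refused whole. "fingers" is the finger opening in mm, from 0 to 85.4, set as the call begins (left out, the last holds). The fingers move at their own pace and stop on an object; "grip_force" is the grip in N (left out, the last holds). Time passes only in rows, so rows that do not move let the fingers close, or fill a call up. It gives the time, the measured TCP pose, the force, the opening and the grip force at its end, in the units of the state.
- sense(): the state, without advancing time (a new reading comes with each control period).
- eyes.snapshot(name): name is "scene" or "side" or "wrist"; returns (picture, depth): 480x640x3 uint8, red, green, blue; 480x640 float32, mm along the optical axis (not along the pixel's ray), 0 where there is no reading.
- eyes.get_calibration(name): a dict with "intrinsics" (3x3 intrinsics, pixels), "D" ([k1, k2, p1, p2, k3] as OpenCV has them; the pictures are not rectified), "R" (3x3) and "t" (3): a world point X has camera coordinates R X + t; the wrist camera has in their place "mount" (4x4, takes a point from camera to tool coordinates, whose origin is the TCP and whose axes are the flange's). Camera axes: x right, y down, z forward; pixel columns grow to the right and rows downward; lengths in mm; the calibration is good to about 2 mm. A picture is of the moment at which its call begins: read the wrist's pose just before it. get_calibration takes no time and is no camera call.
- job.hand_in(): hands the job in; it is judged then, once.
Trained networks look in the newest picture that a camera, given by its name, has taken for a name from the list of things; names that differ only in an ending like _2 or _b are one class to them, and where a whole thing is asked for, a point or a joint stands for the part that bears it (a point fixed in the world has none). Each returns a list of dicts, best first, with "confidence" (0 to 1); they miss things now and then, are a little off and sometimes report something else, mostly with a low value. They report only what shows in the picture. A call takes as long as a camera call.
- models.boxes_of(name, camera): "xyz" ([x, y, z] in mm, in world coordinates, good to about 4 mm: the middle of the surface that is visible of it).
- models.cut_out(name, camera): "pixels" (480x640 bool, what is visible of it).
- models.place_of(name, camera): "xyz" ([x, y, z] in mm, in world coordinates, good to about 4 mm: a listed point, or the origin of a listed thing).
The state is a dict: "time": time; "joint_pos": joint angles; "qd": joint speeds; "joint_efforts": joint torques, N m; "tool_pos": TCP position; "tcp_rot": TCP orientation; "ft_force": force on the tool from outside, world axes, zero at the start; "wrist_torque": the same for the moment, N m; "finger_gap": finger opening in mm; "grip_force": force on a finger pad.
Only numpy, scipy, OpenCV 4.12 (cv2) and the standard library are available. Lean on these libraries where they do the work, as an engineer would, in place of code of your own. Each camera call takes 0.05 s, during which the arm holds its last target. There are 200 camera calls.

### The job

Put today's ferments away: every glass jar on the baking tray needs a valve lid seated in its mouth and a screw band turned clockwise over it to the stop, and then belongs upright in the rack on the inside of the cupboard's left door. The right door overlaps the left and is held by the brass turn-button on top, so turn the button aside and open the right door wide, then the left one wide; with the jars in, shut the left door, then the right, and turn the button back across it. Leave the two spice jars in the cupboard standing where they are.

Things in the scene. Friction and masses are not known exactly. Their poses are not given: they have to be found in the camera images.
- cupboard: low sage-green cupboard, 340 wide (y), 118 deep, 166 high, oak top; origin on the worktop under the middle of the carcass's front edge, +x into it, +y to its left seen from the front, z up. On its front two doors 16 thick, 8 to 160 high: left leaf 215 wide, right leaf 125 wide. A strip on the right leaf's free edge reaches 14 in front of the left leaf: right opens first, shuts last
- right_leaf (a joint): opening angle of the right leaf, rad: 0 shut, 1.55 fully open; its free edge swings forward and to the right (anticlockwise from above). Stays where it is left (hinge friction 0.05 N m)
- left_leaf (a joint): opening angle of the left leaf, rad: 0 shut, 1.55 fully open; its free edge swings forward and to the left (clockwise from above). Stays where it is left (hinge friction 0.05 N m)
- turn_button (a joint): brass turn-button on the cupboard's top, rad: near 0 its bent-down toe stands in front of a brass keeper on the right leaf's top edge and holds the leaf shut; turned anticlockwise from above to 0.8 or more (stop 1.6) it lets the leaf go. Friction 0.05 N m keeps it where it is left. To lock: with the leaf shut, turn back to the stop at 0
- button_fin (a point): middle of the turn-button's grip fin, on its vertical pivot, 198 above the worktop; the fin is 9 thick, 34 long, 24 high, its top 209 above the worktop. x of this frame runs along the fin (at joint 0 along the cupboard's x), z up; the toe is at -x, 40 from the pivot. The arm below the fin is 14 wide, its top 185 above the worktop
- right_pull (a point): grip point of the right leaf's pull: an upright round brass bar 12 thick, from 82 to 155 above the worktop, its axis 32 in front of the leaf's face and 90 along the leaf from the hinge; this point: on its axis, 132 above the worktop. The frame turns with the leaf; -x points out of the leaf's front face
- left_pull (a point): grip point of the left leaf's pull: the same kind of bar, 165 along the leaf from the left hinge, 132 above the worktop. The frame turns with the leaf; -x points out of the leaf's front face
- right_hinge (a point): point on the right leaf's vertical hinge axis, at worktop level (cupboard x 0, y -170); the frame turns with the leaf
- left_hinge (a point): point on the left leaf's vertical hinge axis, at worktop level (cupboard x 0, y +170); the frame turns with the leaf, -y runs along it to its free edge, +x out of its inner face
- rack_place_1 (a point): floor centre of the place nearer the hinge in the two-place oak rack on the left leaf's inside, 26 above the worktop. A place is 90 along the leaf (frame y) by 81 (frame x), bounded by the leaf and by rails 30 high above the rack's floor; this point is 40 from the leaf's inner face and 66 from the hinge along the leaf
- rack_place_2 (a point): the same for the place nearer the free edge, 159 from the hinge along the leaf
- baking_tray: dark steel baking sheet 290 (x) by 335 (y) with rims 17 high in front and behind and open sides, fixed on the cold hob; its floor's top is 8.4 above the worktop; origin under its centre
- jar_a: open glass jar of carrot sticks, 68 across up to 60 high, 92 high, about 0.4 kg; origin at the centre of its underside. Neck 48 across outside, 41 inside, from 72 to 92 up. Three glass lugs stand 4 out of the neck at 0, 120, 240 degrees from the jar's +x (anticlockwise from above), each 44 degrees long, underside 85 up, with a stop at the clockwise end. May be absent
- jar_b: the same jar with green gherkins in it. May be absent. (Both jars: a fully seated lid has its origin 86 above the jar's; a band screwed home has its three lugs 4 degrees clockwise of the middles of the jar's lugs)
- lid_1: off-white valve lid: disk 48 across, 3 thick; below it a plug 36 across, 6 deep; on top a round valve stub 16 across, 16 high; 25 high in all, 30 g; lies plug down. Origin at the centre of the plug's underside, z up. Seated, the plug is in the mouth and the disk lies on the jar's rim. Either lid fits either jar
- lid_2: a second lid like lid_1
- band_1: rust-coloured screw band: ring 64 across outside, 59 inside, 18 high, 40 g, lies flange up; the flange's 34 hole passes the lid's stub. Origin at the centre of its lower edge, z up. Inside, 1.5 above that edge, three lugs 24 degrees long at 0, 120, 240 degrees from its +x, each under a white dot on the flange. Either band fits either jar; a closed jar can be lifted by its band
- band_2: a second band like band_1. How a band goes on: lugs between the jar's (60 degrees from them, free within 25) it drops till its flange lies on the lid, origin 79.5 above the jar's (8 higher if lug lies on lug); then turn it clockwise from above, about 64 degrees from mid-gap, till its lugs meet the stops under the jar's lugs. It turns easily; past the stop the jar turns along
- band_1_lug (a point): middle of one lug of band_1, on its +x, 27.5 from its axis, 3 above its lower edge
- band_2_lug (a point): middle of one lug of band_2, on its +x, 27.5 from its axis, 3 above its lower edge
- spice_red: spice jar with a reddish-brown label and red cap, 45 across, 106 high, loose, standing in the right half of the cupboard near the door; origin at the centre of its underside
- spice_green: spice jar with a green label and red cap, 45 across, 106 high, loose, standing in the right half of the cupboard behind the other; origin at the centre of its underside

How it is judged (in metres and radians):
On the way, in this order (a step that is already met when the one before it is completed fails the run):
1. the turn-button is turned aside and the right leaf is open by more than 1.1 rad, with the left leaf still shut (value of joint right_leaf above 1.1 rad and value of joint turn_button above 0.6 rad and value of joint left_leaf below 0.15 rad), for 0.2 s.
2. the left leaf too is open by more than 1.1 rad (value of joint left_leaf above 1.1 rad and value of joint right_leaf above 0.9 rad), for 0.2 s.
3. every jar there is, closed with lid and band, stands in the rack of the open left leaf (value of joint left_leaf above 0.7 rad and ((x of lid_1 in the frame of jar_a between -0.004 and 0.004 m and y of lid_1 in the frame of jar_a between -0.004 and 0.004 m and z of lid_1 in the frame of jar_a between 0.083 and 0.089 m) or (x of lid_2 in the frame of jar_a between -0.004 and 0.004 m and y of lid_2 in the frame of jar_a between -0.004 and 0.004 m and z of lid_2 in the frame of jar_a between 0.083 and 0.089 m)) and ((x of band_1_lug in the frame of jar_a between 0.0224 and 0.0324 m and y of band_1_lug in the frame of jar_a between -0.0069 and 0.0031 m and z of band_1_lug in the frame of jar_a between 0.0795 and 0.0855 m) or (x of band_1_lug in the frame of jar_a between -0.0171 and -0.0071 m and y of band_1_lug in the frame of jar_a between 0.0197 and 0.0297 m and z of band_1_lug in the frame of jar_a between 0.0795 and 0.0855 m) or (x of band_1_lug in the frame of jar_a between -0.0204 and -0.0104 m and y of band_1_lug in the frame of jar_a between -0.0278 and -0.0178 m and z of band_1_lug in the frame of jar_a between 0.0795 and 0.0855 m) or (x of band_2_lug in the frame of jar_a between 0.0224 and 0.0324 m and y of band_2_lug in the frame of jar_a between -0.0069 and 0.0031 m and z of band_2_lug in the frame of jar_a between 0.0795 and 0.0855 m) or (x of band_2_lug in the frame of jar_a between -0.0171 and -0.0071 m and y of band_2_lug in the frame of jar_a between 0.0197 and 0.0297 m and z of band_2_lug in the frame of jar_a between 0.0795 and 0.0855 m) or (x of band_2_lug in the frame of jar_a between -0.0204 and -0.0104 m and y of band_2_lug in the frame of jar_a between -0.0278 and -0.0178 m and z of band_2_lug in the frame of jar_a between 0.0795 and 0.0855 m)) and (distance between jar_a and rack_place_1 below 0.02 m or distance between jar_a and rack_place_2 below 0.02 m) and angle between each of jar_a, jar_b's own z axis and vertical below 0.12 rad and ((x of lid_1 in the frame of jar_b between -0.004 and 0.004 m and y of lid_1 in the frame of jar_b between -0.004 and 0.004 m and z of lid_1 in the frame of jar_b between 0.083 and 0.089 m) or (x of lid_2 in the frame of jar_b between -0.004 and 0.004 m and y of lid_2 in the frame of jar_b between -0.004 and 0.004 m and z of lid_2 in the frame of jar_b between 0.083 and 0.089 m)) and ((x of band_1_lug in the frame of jar_b between 0.0224 and 0.0324 m and y of band_1_lug in the frame of jar_b between -0.0069 and 0.0031 m and z of band_1_lug in the frame of jar_b between 0.0795 and 0.0855 m) or (x of band_1_lug in the frame of jar_b between -0.0171 and -0.0071 m and y of band_1_lug in the frame of jar_b between 0.0197 and 0.0297 m and z of band_1_lug in the frame of jar_b between 0.0795 and 0.0855 m) or (x of band_1_lug in the frame of jar_b between -0.0204 and -0.0104 m and y of band_1_lug in the frame of jar_b between -0.0278 and -0.0178 m and z of band_1_lug in the frame of jar_b between 0.0795 and 0.0855 m) or (x of band_2_lug in the frame of jar_b between 0.0224 and 0.0324 m and y of band_2_lug in the frame of jar_b between -0.0069 and 0.0031 m and z of band_2_lug in the frame of jar_b between 0.0795 and 0.0855 m) or (x of band_2_lug in the frame of jar_b between -0.0171 and -0.0071 m and y of band_2_lug in the frame of jar_b between 0.0197 and 0.0297 m and z of band_2_lug in the frame of jar_b between 0.0795 and 0.0855 m) or (x of band_2_lug in the frame of jar_b between -0.0204 and -0.0104 m and y of band_2_lug in the frame of jar_b between -0.0278 and -0.0178 m and z of band_2_lug in the frame of jar_b between 0.0795 and 0.0855 m)) and (distance between jar_b and rack_place_1 below 0.02 m or distance between jar_b and rack_place_2 below 0.02 m)), for 0.3 s.
4. the left leaf is shut while the right one is still open (value of joint left_leaf below 0.08 rad and value of joint right_leaf above 0.4 rad), for 0.2 s.
At the end, for the whole second after the job is handed in: both leaves shut within 0.06 rad, turn-button within 0.3 rad of straight; every jar present upright and at rest within 20 mm of the middle of a place in the left leaf's rack, a lid seated in its mouth (4 mm) and a band screwed home (lugs within 5 mm of their stops); both spice jars upright (value of joint each of left_leaf, right_leaf below 0.06 rad and value of joint turn_button below 0.3 rad and ((x of lid_1 in the frame of jar_a between -0.004 and 0.004 m and y of lid_1 in the frame of jar_a between -0.004 and 0.004 m and z of lid_1 in the frame of jar_a between 0.083 and 0.089 m) or (x of lid_2 in the frame of jar_a between -0.004 and 0.004 m and y of lid_2 in the frame of jar_a between -0.004 and 0.004 m and z of lid_2 in the frame of jar_a between 0.083 and 0.089 m)) and ((x of band_1_lug in the frame of jar_a between 0.0224 and 0.0324 m and y of band_1_lug in the frame of jar_a between -0.0069 and 0.0031 m and z of band_1_lug in the frame of jar_a between 0.0795 and 0.0855 m) or (x of band_1_lug in the frame of jar_a between -0.0171 and -0.0071 m and y of band_1_lug in the frame of jar_a between 0.0197 and 0.0297 m and z of band_1_lug in the frame of jar_a between 0.0795 and 0.0855 m) or (x of band_1_lug in the frame of jar_a between -0.0204 and -0.0104 m and y of band_1_lug in the frame of jar_a between -0.0278 and -0.0178 m and z of band_1_lug in the frame of jar_a between 0.0795 and 0.0855 m) or (x of band_2_lug in the frame of jar_a between 0.0224 and 0.0324 m and y of band_2_lug in the frame of jar_a between -0.0069 and 0.0031 m and z of band_2_lug in the frame of jar_a between 0.0795 and 0.0855 m) or (x of band_2_lug in the frame of jar_a between -0.0171 and -0.0071 m and y of band_2_lug in the frame of jar_a between 0.0197 and 0.0297 m and z of band_2_lug in the frame of jar_a between 0.0795 and 0.0855 m) or (x of band_2_lug in the frame of jar_a between -0.0204 and -0.0104 m and y of band_2_lug in the frame of jar_a between -0.0278 and -0.0178 m and z of band_2_lug in the frame of jar_a between 0.0795 and 0.0855 m)) and (distance between jar_a and rack_place_1 below 0.02 m or distance between jar_a and rack_place_2 below 0.02 m) and angle between each of jar_a, jar_b, spice_red, spice_green's own z axis and vertical below 0.12 rad and ((x of lid_1 in the frame of jar_b between -0.004 and 0.004 m and y of lid_1 in the frame of jar_b between -0.004 and 0.004 m and z of lid_1 in the frame of jar_b between 0.083 and 0.089 m) or (x of lid_2 in the frame of jar_b between -0.004 and 0.004 m and y of lid_2 in the frame of jar_b between -0.004 and 0.004 m and z of lid_2 in the frame of jar_b between 0.083 and 0.089 m)) and ((x of band_1_lug in the frame of jar_b between 0.0224 and 0.0324 m and y of band_1_lug in the frame of jar_b between -0.0069 and 0.0031 m and z of band_1_lug in the frame of jar_b between 0.0795 and 0.0855 m) or (x of band_1_lug in the frame of jar_b between -0.0171 and -0.0071 m and y of band_1_lug in the frame of jar_b between 0.0197 and 0.0297 m and z of band_1_lug in the frame of jar_b between 0.0795 and 0.0855 m) or (x of band_1_lug in the frame of jar_b between -0.0204 and -0.0104 m and y of band_1_lug in the frame of jar_b between -0.0278 and -0.0178 m and z of band_1_lug in the frame of jar_b between 0.0795 and 0.0855 m) or (x of band_2_lug in the frame of jar_b between 0.0224 and 0.0324 m and y of band_2_lug in the frame of jar_b between -0.0069 and 0.0031 m and z of band_2_lug in the frame of jar_b between 0.0795 and 0.0855 m) or (x of band_2_lug in the frame of jar_b between -0.0171 and -0.0071 m and y of band_2_lug in the frame of jar_b between 0.0197 and 0.0297 m and z of band_2_lug in the frame of jar_b between 0.0795 and 0.0855 m) or (x of band_2_lug in the frame of jar_b between -0.0204 and -0.0104 m and y of band_2_lug in the frame of jar_b between -0.0278 and -0.0178 m and z of band_2_lug in the frame of jar_b between 0.0795 and 0.0855 m)) and (distance between jar_b and rack_place_1 below 0.02 m or distance between jar_b and rack_place_2 below 0.02 m) and linear speed of each of jar_a, jar_b below 0.03 m/s); the robot touches nothing.
It fails at once if spice_red is shifted by more than 30 mm or knocked over (distance of spice_red from where it was at the start of the episode above 0.03 m or angle between spice_red's own z axis and vertical above 0.5 rad).
It fails at once if spice_green is shifted by more than 30 mm or knocked over (distance of spice_green from where it was at the start of the episode above 0.03 m or angle between spice_green's own z axis and vertical above 0.5 rad).
Of jar_a, jar_b only 1 to 2 are there at a start; the rules pass over those that are not, and their reading is None.
At some moment in a run one of lid_1, lid_2, band_1, band_2 may be knocked a few centimetres aside while the robot is not near it.
Once in a run the grip may slacken for a moment while it holds something.
It also fails if it takes over 210 s, if anything falls off the work surface, if the arm or the gripper's body presses on something with over 40 N, if the wrist force passes 120 N, or if a joint passes its speed limit or range.

## Working session

There is one attempt and no reset: what is moved stays moved. The work goes in short steps, Python scripts to look and compute and a tool call to move; the robot and the scene stay as the last step left them, time stands still between calls to the robot, and variables do not carry over. Pictures are saved under pics/ and viewed, at most 14 in all, crops included, and the job is handed in when it is done.

Besides the shell and the picture viewer there is one more tool, called after "Request:" as name(argument=value, ...), one argument or row to a line, values as JSON. apply_moves: Moves the arm, as the interface text tells. Its arguments: {"type":"object","properties":{"rows":{"type":"array"},"fingers":{"type":"number"},"grip_force":{"type":"number"}},"required":["rows"]}

```bash
mkdir -p pics
cat > h.py <<'E'
import numpy as np, cv2
from scipy.spatial.transform import Rotation as Rt
from bench import sense, eyes, job, models
np.set_printoptions(precision=1,suppress=True)
def tcp():
    s=sense(); return np.array(s["tool_pos"]),Rt.from_euler('xyz',s["tcp_rot"],degrees=True).as_matrix(),s
def cam(name):
    c=eyes.get_calibration(name); K=np.array(c["intrinsics"]);D=np.array(c["D"])
    if name!="wrist": return K,D,np.array(c["R"]),np.array(c["t"]).ravel()
    p,R,_=tcp(); M=np.array(c["mount"]); Rc=R@M[:3,:3]; tc=R@M[:3,3]+p
    return K,D,Rc.T,-Rc.T@tc
def snap(name,fn=None):
    C=cam(name); im,d=eyes.snapshot(name)
    if fn: cv2.imwrite("pics/"+fn,im[:,:,::-1])
    return im,d,C
def world(uv,z,C):
    "pixels uv (N,2) with depth z(N) -> world"
    K,D,R,t=C; uv=np.asarray(uv,float).reshape(-1,1,2)
    n=cv2.undistortPoints(uv,K,D).reshape(-1,2); X=np.c_[n,np.ones(len(n))]*np.asarray(z).reshape(-1,1)
    return (X-t)@R
def proj(P,C):
    K,D,R,t=C; return cv2.projectPoints(np.asarray(P,float).reshape(-1,1,3),cv2.Rodrigues(R)[0],t,K,D)[0].reshape(-1,2)
def places(names,camn):
    for n in names:
        for r in models.place_of(n,camn)[:3]: print(camn,n,np.array(r["xyz"]),round(r["confidence"],2))
E
python3 - <<'E'
from h import *
s=sense();print(s)
for c in("scene","side"):
    snap(c,c+"0.png")
    K,D,R,t=cam(c);print(c,-R.T@t,R[2],K[0,0])
print(eyes.get_calibration("wrist")["mount"])
snap("scene")
places("cupboard button_fin right_pull left_pull right_hinge left_hinge baking_tray jar_a jar_b lid_1 band_1 spice_red".split(),"scene")
snap("side")
places("button_fin right_pull left_pull jar_a lid_1 band_1 band_1_lug".split(),"side")
E
```

```text
{'time': 0.0, 'joint_pos': array([66.4,  7.5, 85.3,  0. , 87.3, -4.9]), 'qd': array([-0.1,  0.1, -0.1, -0.1,  0. ,  0.1]), 'joint_efforts': array([  0. , -56.9, -50.1,   0. ,   0. ,  -0. ]), 'tool_pos': array([192.3, 567.8, 230.2]), 'tcp_rot': array([-179.9,   -0. ,  161.3]), 'ft_force': array([0.5, 0.1, 0.7]), 'wrist_torque': array([0. , 0.1, 0. ]), 'grip_force': 0.0, 'finger_gap': 85.17988650140799}
scene [ -18.2 -510.4  988.9] [ 0.5  0.4 -0.7] 530.2369211279932
side [-239.4 -538.3  903.9] [ 0.7  0.4 -0.6] 515.5811852863916
[[   0.    -1.    -0.3   77.1]
 [   1.     0.    -0.     0.1]
 [   0.    -0.3    1.  -142.6]
 [   0.     0.     0.     1. ]]
scene cupboard [582.  197.7   1.2] 0.74
scene button_fin [664.1 103.3 195.3] 0.46
scene button_fin [581.7 105.5 131.8] 0.22
scene right_pull [582.6 105.2 130.1] 0.66
scene left_pull [537.8 176.4 129.8] 0.74
scene right_hinge [669.8  48.9   3.3] 0.76
scene left_hinge [497.3 343.7   4.1] 0.91
scene baking_tray [ 549.9 -227.     6.3] 0.79
scene jar_a [ 618.5 -109.3    9.8] 0.84
scene jar_a [ 617.4 -344.7    5.1] 0.74
scene jar_a [ 547.1 -226.7   12.2] 0.35
scene jar_b [ 618.5 -109.3    9.8] 0.84
scene jar_b [ 617.4 -344.7    5.1] 0.74
scene jar_b [ 547.1 -226.7   12.2] 0.35
scene lid_1 [671.5  53.7   4.8] 0.72
scene lid_1 [ 493.7 -343.9   10.5] 0.61
scene lid_1 [ 614.7 -238.2    4.8] 0.54
scene band_1 [ 485.6 -118.    10.8] 0.77
scene band_1 [ 479.4 -229.1    8.7] 0.63
side button_fin [659.9 103.3 195.5] 0.58
side right_pull [582.5 108.2 132.4] 0.69
side left_pull [539.1 178.3 133.8] 0.82
side jar_a [ 616.1 -348.3    8.4] 0.88
side jar_a [ 622.1 -115.     8. ] 0.58
side lid_1 [ 614.6 -233.9    8.2] 0.69
side lid_1 [669.7  52.4  -2.7] 0.67
side lid_1 [ 490.7 -346.4    6. ] 0.52
side band_1 [ 483.7 -225.6    6.1] 0.78
side band_1 [ 485.5 -122.6    8.9] 0.57
side band_1 [496.1 347.   -2.2] 0.54
side band_1_lug [ 465.4 -251.    10.9] 0.9
side band_1_lug [ 468.9 -143.1   11.6] 0.3
```

View pics/scene0.png

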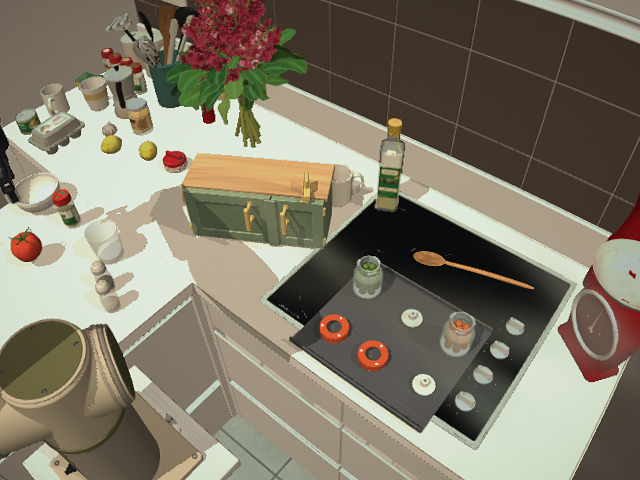

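View pics/side0.png

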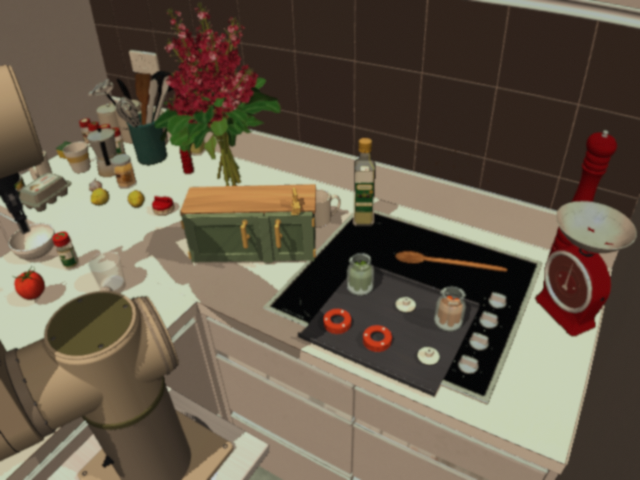

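```bash
cat >> h.py <<'E'
def plan(wps,vmax=40,wmax=0.17,start=None):
    """wps: list of (x,y,z,yaw) or (x,y,z,yaw,v); prints rows in groups of 5"""
    if start is None:
        p,R,s=tcp(); yaw=s["tcp_rot"][2]
        cur=np.array([*p,yaw])
    else: cur=np.array(start,float)
    out=[]
    for w in wps:
        v=w[4] if len(w)>4 else vmax
        tg=np.array(w[:4],float); d=tg-cur; dy=np.radians((d[3]+180)%360-180)
        n=int(max(1,np.ceil(np.linalg.norm(d[:3])/v),np.ceil(abs(dy)/wmax))); c0=cur.copy()
        for k in range(1,n+1):
            s=k/n; s=s if n<3 else s
            t=c0[:3]+s*(tg[:3]-c0[:3]); a=np.radians(c0[3])+s*dy
            Rm=Rt.from_euler('xyz',[180,0,cur[3]],degrees=True).as_matrix()
            dt=np.round(Rm.T@(t-cur[:3])).astype(int); rz=round(-(a-np.radians(cur[3])),2)
            cur[:3]+=Rm@dt; cur[3]-=np.degrees(rz); out.append([int(dt[0]),int(dt[1]),int(dt[2]),0,0,rz])
    while len(out)%5: out.append([0]*6)
    for i in range(0,len(out),5): print(str(out[i:i+5]).replace(" ",""))
    print("end",cur); return cur
E
python3 - <<'E'
from h import *
for c in("scene","side"):
    im,d,C=snap(c)
    r=models.cut_out("cupboard",c)[0]; m=r["pixels"]&(d>0)
    v,u=np.nonzero(m); P=world(np.c_[u,v],d[m],C); P=P[(P[:,2]>10)]
    print(c,r["confidence"],len(P),np.percentile(P[:,2],[50,90,95,99]))
    T=P[abs(P[:,2]-166)<5]; T=T[np.linalg.norm(T[:,:2]-np.median(T[:,:2],0),axis=1)<250]
    (cx,cy),(w,h),a=cv2.minAreaRect(T[:,:2].astype(np.float32)); print((cx,cy),w,h,a)
    F=P[(P[:,2]>20)&(P[:,2]<150)]
    # front plane RANSAC via iterative
    n0=np.array([.86,.51])
    q=F[:,:2]@n0; print(np.percentile(q,[1,10,30,50,70,90]))
    G=F[abs(q-np.median(q))<8][:,:2]
    for _ in range(5):
        c0=G.mean(0); vt=np.linalg.svd(G-c0)[2]; n=vt[1]*np.sign(vt[1][0]); G=F[abs((F[:,:2]-c0)@n)<3][:,:2]
    e=np.array([-n[1],n[0]]); s=G@e; print("front yaw",np.degrees(np.arctan2(n[1],n[0])),c0@n,np.percentile(s,[0.5,99.5]))
    places("left_hinge right_hinge".split(),c)
E
```

```text
scene 0.66 11896 [155.6 167.3 168.2 184. ]
(624.7797241210938, 223.804931640625) 149.41940307617188 351.34259033203125 30.738876342773438
[546.9 579.5 584.5 586.8 589.4 591.8]
front yaw 30.015312058034464 588.8075265135503 [-289.3   49.4]
scene left_hinge [496.9 344.2   2.2] 0.72
scene right_hinge [672.7  51.8   4.3] 0.97
side 0.87 9813 [138.8 164.8 165.7 180.7]
(626.8646240234375, 224.75611877441406) 145.1319580078125 350.58001708984375 29.86083221435547
[546.8 580.3 584.9 587.2 589.5 592. ]
front yaw 30.236440848772652 588.6812182533562 [-290.6   47.6]
side left_hinge [497.5 345.4  -4. ] 0.74
side right_hinge [ 489.2 -343.6    9. ] 0.65
side right_hinge [670.2  54.    3.8] 0.58
```

Run:
```python
from h import *
plan([(450,180,250,70),(662,103,240,30),(662,103,191,30,20)])
```

```text
[[-31,-24,-2,0,0,np.float64(0.13)],[-33,-19,-1,0,0,np.float64(0.14)],[-36,-15,-2,0,0,np.float64(0.13)],[-38,-10,-1,0,0,np.float64(0.13)],[-38,-5,-2,0,0,np.float64(0.13)]]
[[-39,0,-1,0,0,np.float64(0.14)],[-38,6,-2,0,0,np.float64(0.13)],[-38,10,-1,0,0,np.float64(0.13)],[-36,15,-2,0,0,np.float64(0.13)],[-33,20,-2,0,0,np.float64(0.14)]]
[[-30,24,-1,0,0,np.float64(0.13)],[-27,28,-2,0,0,np.float64(0.13)],[0,38,2,0,0,np.float64(0.12)],[4,37,1,0,0,np.float64(0.11)],[9,37,2,0,0,np.float64(0.12)]]
[[12,35,2,0,0,np.float64(0.12)],[17,34,2,0,0,np.float64(0.11)],[20,31,1,0,0,np.float64(0.12)],[0,0,16,0,0,np.float64(0.0)],[0,0,17,0,0,np.float64(0.0)]]
[[0,0,16,0,0,np.float64(0.0)],[0,0,0,0,0,0],[0,0,0,0,0,0],[0,0,0,0,0,0],[0,0,0,0,0,0]]
end [661.6 102.8 191.3  30.1]
```

Request:
apply_moves(
  rows=[
    [-31, -24, -2, 0, 0, 0.13],
    [-33, -19, -1, 0, 0, 0.14],
    [-36, -15, -2, 0, 0, 0.13],
    [-38, -10, -1, 0, 0, 0.13],
    [-38, -5, -2, 0, 0, 0.13],
  ],
  fingers=40,
  grip_force=40,
)

```text
time: 2.17
tool_pos: [300.3, 405.5, 239.4]
tcp_rot: [180.0, 0.0, 123.2]
ft_force: [0.3, 0.0, -0.7]
finger_gap: 40.0
grip_force: 0.0
```

Request:
apply_moves(
  rows=[
    [-39, 0, -1, 0, 0, 0.14],
    [-38, 6, -2, 0, 0, 0.13],
    [-38, 10, -1, 0, 0, 0.13],
    [-36, 15, -2, 0, 0, 0.13],
    [-33, 20, -2, 0, 0, 0.14],
  ],
)

```text
time: 2.8
tool_pos: [407.9, 243.7, 247.6]
tcp_rot: [180.0, -0.0, 84.8]
ft_force: [0.6, 0.7, 0.2]
finger_gap: 40.2
grip_force: 0.0
```

Request:
apply_moves(
  rows=[
    [-30, 24, -1, 0, 0, 0.13],
    [-27, 28, -2, 0, 0, 0.13],
    [0, 38, 2, 0, 0, 0.12],
    [4, 37, 1, 0, 0, 0.11],
    [9, 37, 2, 0, 0, 0.12],
  ],
)

```text
time: 3.42
tool_pos: [557.9, 141.3, 245.5]
tcp_rot: [180.0, -0.0, 49.9]
ft_force: [-0.2, 0.3, -0.1]
finger_gap: 40.1
grip_force: 0.0
```

Request:
apply_moves(
  rows=[
    [12, 35, 2, 0, 0, 0.12],
    [17, 34, 2, 0, 0, 0.11],
    [20, 31, 1, 0, 0, 0.12],
    [0, 0, 0, 0, 0, 0],
    [0, 0, 0, 0, 0, 0],
  ],
)

```text
time: 4.05
tool_pos: [661.2, 102.9, 240.0]
tcp_rot: [-180.0, 0.0, 30.1]
ft_force: [-0.3, 0.9, 0.3]
finger_gap: 39.9
grip_force: 0.0
```

```bash
sed -i 's/rz=round(-(a-np.radians(cur\[3\])),2)/rz=float(round(-(a-np.radians(cur[3])),2))/' h.py
python3 - <<'E'
from h import *
im,d,C=snap("wrist","w1.png")
places(["button_fin","right_pull"],"wrist")
p,R,s=tcp();print(p,s["tcp_rot"],s["joint_pos"],s["ft_force"])
# fin top points
v,u=np.nonzero(d>0);P=world(np.c_[u,v],d[v,u],C); m=(P[:,2]>198)&(P[:,2]<216)&(np.hypot(P[:,0]-662,P[:,1]-103)<40)
Q=P[m][:,:2].astype(np.float32); print(len(Q),cv2.minAreaRect(Q),np.median(P[m][:,2]))
E
```

```text
wrist button_fin [662.3 101.3 203.9] 0.6
[661.  103.4 240.9] [180.   -0.   30.2] [ 4.5 17.9 72.3  0.  89.8 64.3] [ 0.5 -0.1  0.1]
1477 ((661.9612426757812, 102.39187622070312), (33.5504035949707, 9.110515594482422), 40.73265838623047) 208.95234199366092
```

View pics/w1.png

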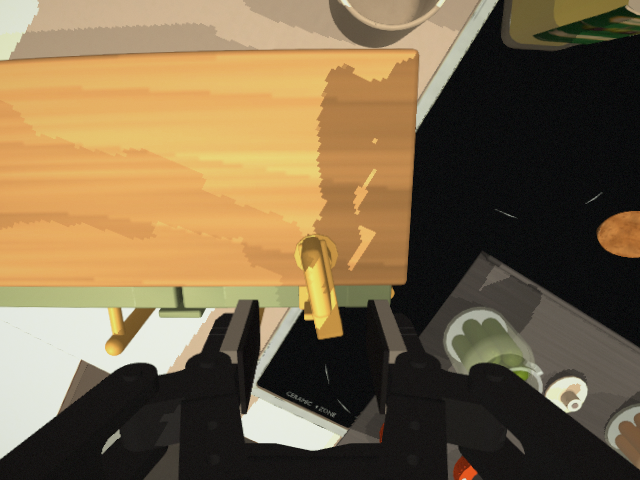

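Request:
apply_moves(
  rows=[
    [0, 0, 10, 0, 0, -0.17],
    [0, 0, 20, 0, 0, 0],
    [0, 0, 19, 0, 0, 0],
    [0, 0, 0, 0, 0, 0],
    [0, 0, 0, 0, 0, 0],
  ],
)

```text
time: 4.82
tool_pos: [661.5, 102.8, 191.3]
tcp_rot: [-180.0, 0.0, 39.8]
ft_force: [0.2, -0.6, 0.2]
finger_gap: 39.8
grip_force: 0.0
```

Request:
apply_moves(
  rows=[
    [0, 0, 0, 0, 0, 0],
    [0, 0, 0, 0, 0, 0],
    [0, 0, 0, 0, 0, -0.17],
    [0, 0, 0, 0, 0, -0.17],
    [0, 0, 0, 0, 0, -0.17],
  ],
  fingers=13,
)

```text
time: 5.45
tool_pos: [662.1, 101.9, 192.0]
tcp_rot: [179.9, 0.0, 69.3]
ft_force: [2.3, -2.6, 0.6]
finger_gap: 12.9
grip_force: 2.2
```

Request:
apply_moves(
  rows=[
    [0, 0, 0, 0, 0, -0.17],
    [0, 0, 0, 0, 0, -0.17],
    [0, 0, 0, 0, 0, -0.17],
    [0, 0, 0, 0, 0, -0.17],
    [0, 0, 0, 0, 0, -0.17],
  ],
)

```text
time: 6.08
tool_pos: [662.1, 101.9, 192.0]
tcp_rot: [180.0, 0.1, 118.0]
ft_force: [1.4, -2.6, -0.1]
finger_gap: 12.9
grip_force: 2.6
```

Request:
apply_moves(
  rows=[
    [0, 0, 0, 0, 0, 0],
    [0, 0, 0, 0, 0, 0],
    [0, 0, -15, 0, 0, 0],
    [0, 0, -25, 0, 0, 0],
    [0, 0, -15, 0, 0, 0],
  ],
  fingers=35,
)

```text
time: 6.7
tool_pos: [662.3, 103.0, 249.1]
tcp_rot: [179.8, 0.1, 117.7]
ft_force: [-0.6, 0.2, -0.1]
finger_gap: 35.1
grip_force: 0.0
```

Run:
```python
from h import *
im,d,C=snap("wrist","w2.png")
places(["right_pull"],"wrist")
v,u=np.nonzero(d>0);P=world(np.c_[u,v],d[v,u],C); m=(P[:,2]>198)&(P[:,2]<216)&(np.hypot(P[:,0]-662,P[:,1]-103)<40)
Q=P[m][:,:2].astype(np.float32); print(len(Q),cv2.minAreaRect(Q),np.median(P[m][:,2]))
a=np.linalg.svd(Q-Q.mean(0))[2][0];print(np.degrees(np.arctan2(a[1],a[0])))
plan([(575,90,250,30,40),(581.9,105.2,250,30),(581.9,105.2,123,30,30)])
```

```text
wrist right_pull [580.2 105.3 132.7] 0.72
1370 ((661.4302978515625, 102.10154724121094), (9.025236129760742, 34.210628509521484), 17.025922775268555) 208.90167123973538
106.98428
[[3,-8,0,0,0,0.15],[2,-9,0,0,0,0.16],[0,-9,0,0,0,0.15],[-1,-9,0,0,0,0.15],[-3,-8,0,0,0,0.16]]
[[-3,-8,0,0,0,0.15],[-5,-8,0,0,0,0.15],[-6,-6,0,0,0,0.15],[-7,-6,0,0,0,0.16],[-8,-4,0,0,0,0.15]]
[[14,-10,0,0,0,0.0],[0,0,25,0,0,0.0],[0,0,26,0,0,0.0],[0,0,25,0,0,0.0],[0,0,25,0,0,0.0]]
[[0,0,26,0,0,0.0],[0,0,0,0,0,0],[0,0,0,0,0,0],[0,0,0,0,0,0],[0,0,0,0,0,0]]
end [582.1 105.4 122.8  30. ]
```

Request:
apply_moves(
  rows=[
    [3, -8, 0, 0, 0, 0.15],
    [2, -9, 0, 0, 0, 0.16],
    [0, -9, 0, 0, 0, 0.15],
    [-1, -9, 0, 0, 0, 0.15],
    [-3, -8, 0, 0, 0, 0.16],
  ],
)

```text
time: 7.42
tool_pos: [617.1, 95.9, 245.3]
tcp_rot: [-179.9, 0.0, 73.3]
ft_force: [0.1, -0.1, 0.5]
finger_gap: 34.6
grip_force: 0.0
```

Request:
apply_moves(
  rows=[
    [-3, -8, 0, 0, 0, 0.15],
    [-5, -8, 0, 0, 0, 0.15],
    [-6, -6, 0, 0, 0, 0.15],
    [-7, -6, 0, 0, 0, 0.16],
    [-8, -4, 0, 0, 0, 0.15],
  ],
)

```text
time: 8.05
tool_pos: [573.0, 89.4, 245.4]
tcp_rot: [-180.0, 0.1, 29.8]
ft_force: [-0.1, -0.1, 0.2]
finger_gap: 34.5
grip_force: 0.0
```

Request:
apply_moves(
  rows=[
    [13, -10, 0, 0, 0, 0],
    [0, 0, 25, 0, 0, 0],
    [0, 0, 26, 0, 0, 0],
    [0, 0, 25, 0, 0, 0],
    [0, 0, 25, 0, 0, 0],
  ],
)

```text
time: 8.68
tool_pos: [580.0, 105.5, 143.9]
tcp_rot: [-180.0, 0.0, 30.2]
ft_force: [-0.5, -0.5, 0.0]
finger_gap: 35.2
grip_force: 0.0
```

Request:
apply_moves(
  rows=[
    [0, 0, 26, 0, 0, 0],
    [0, 0, 0, 0, 0, 0],
    [0, 0, 0, 0, 0, 0],
    [0, 0, 0, 0, 0, 0],
    [0, 0, 0, 0, 0, 0],
  ],
)

```text
time: 9.3
tool_pos: [580.7, 104.7, 120.5]
tcp_rot: [180.0, -0.1, 30.1]
ft_force: [-0.6, -0.5, 0.2]
finger_gap: 35.1
grip_force: 0.0
```

Request:
apply_moves(
  rows=[
    [0, 0, 0, 0, 0, 0],
    [0, 0, 0, 0, 0, 0],
    [0, 0, 0, 0, 0, 0],
    [0, 0, 0, 0, 0, 0],
    [0, 0, 0, 0, 0, 0],
  ],
  fingers=5,
  grip_force=30,
)

```text
time: 9.93
tool_pos: [579.8, 105.0, 119.8]
tcp_rot: [-180.0, -0.0, 30.1]
ft_force: [-3.8, 1.7, 5.0]
finger_gap: 10.9
grip_force: 29.5
```

```bash
cat >> h.py <<'E'
O=np.array([583.3,198.5]); N=np.array([.865,.5015]); E_=np.array([-.5015,.865]); YAW=30.1
HR=O-170*E_; HL=O+170*E_
def arc(H,r0,sgn,a1,z,yaw0,dps=0.15,start=None):
    "tool on bar at r0 (world xy at angle a=0) turn by a1 rad; sgn +1 anticlockwise"
    n=int(np.ceil(abs(a1)/dps)); w=[]
    for k in range(1,n+1):
        a=sgn*a1*k/n; c,s=np.cos(a),np.sin(a); p=H+np.array([[c,-s],[s,c]])@(np.array(r0)-H)
        w.append((p[0],p[1],z,yaw0+np.degrees(a)))
    return w
E
python3 - <<'E'
from h import *
p,R,s=tcp(); print(p,s["tcp_rot"],s["ft_force"],s["finger_gap"],s["grip_force"])
print("expected pull",O-48*N-80*E_)
plan(arc(HR,p[:2],1,1.45,p[2],s["tcp_rot"][2]),vmax=60)
E
```

```text
[579.8 105.  119.8] [-180.    -0.    30.1] [-3.8  1.7  5. ] 10.876288879263036 29.536632299423218
expected pull [581.9 105.2]
[[-13,8,0,0,0,-0.15],[-12,8,0,0,0,-0.14],[-13,8,0,0,0,-0.14],[-13,9,0,0,0,-0.15],[-12,8,0,0,0,-0.15]]
[[-13,8,0,0,0,-0.14],[-12,8,0,0,0,-0.15],[-13,8,0,0,0,-0.14],[-13,8,0,0,0,-0.15],[-12,9,0,0,0,-0.14]]
end [604.9 -29.8 119.8 113.2]
```

Request:
apply_moves(
  rows=[
    [-13, 8, 0, 0, 0, -0.15],
    [-12, 8, 0, 0, 0, -0.14],
    [-13, 8, 0, 0, 0, -0.14],
    [-13, 9, 0, 0, 0, -0.15],
    [-12, 8, 0, 0, 0, -0.15],
  ],
)

```text
time: 10.55
tool_pos: [567.5, 32.0, 119.9]
tcp_rot: [179.9, -0.0, 72.2]
ft_force: [6.0, 2.9, -0.7]
finger_gap: 11.1
grip_force: 29.8
```

Run:
```python
from h import *
p,R,s=tcp(); print(p,s["tcp_rot"],s["ft_force"],s["wrist_torque"],s["finger_gap"],s["grip_force"])
```

```text
[567.5  32.  119.9] [179.9  -0.   72.2] [ 6.   2.9 -0.7] [ 0.4 -0.8  0.1] 11.136918043694177 29.828635454177856
```

Request:
apply_moves(
  rows=[
    [-13, 8, 0, 0, 0, -0.14],
    [-12, 8, 0, 0, 0, -0.15],
    [-13, 8, 0, 0, 0, -0.14],
    [-13, 8, 0, 0, 0, -0.15],
    [-12, 9, 0, 0, 0, -0.14],
  ],
)

```text
time: 11.18
tool_pos: [606.4, -29.4, 119.8]
tcp_rot: [179.8, -0.0, 113.5]
ft_force: [3.0, 7.8, 2.2]
finger_gap: 10.9
grip_force: 30.3
```

Request:
apply_moves(
  rows=[
    [0, 0, 0, 0, 0, 0],
    [0, 0, 0, 0, 0, 0],
    [0, 0, -20, 0, 0, 0],
    [0, 0, -40, 0, 0, 0],
    [0, 0, -45, 0, 0, 0],
  ],
  fingers=35,
)

```text
time: 11.8
tool_pos: [604.4, -30.0, 226.3]
tcp_rot: [-180.0, -0.0, 113.1]
ft_force: [0.4, 0.2, -0.1]
finger_gap: 34.9
grip_force: 0.0
```

Run:
```python
from h import *
snap("scene"); places(["left_pull","right_pull"],"scene")
print("expected pull",O-48*N+5*E_)
L=O-48*N+5*E_
plan([(600,60,245,150),(L[0]-2,L[1],245,210),(L[0]-2,L[1],122,210,35)])
```

```text
scene left_pull [537.5 178.3 132.5] 0.93
scene right_pull [608.5 -27.6 133.5] 0.65
scene right_pull [ 471.2 -144.1   13. ] 0.49
scene right_pull [669.2  51.1   0.5] 0.41
expected pull [539.3 178.8]
[[21,7,-4,0,0,-0.16],[20,11,-4,0,0,-0.16],[19,14,-3,0,0,-0.16],[15,16,-4,0,0,-0.16],[16,10,0,0,0,-0.15]]
[[15,13,0,0,0,-0.15],[13,14,0,0,0,-0.15],[10,16,0,0,0,-0.15],[8,18,0,0,0,-0.15],[5,18,0,0,0,-0.15]]
[[2,19,0,0,0,-0.15],[0,0,31,0,0,-0.0],[0,0,30,0,0,-0.0],[0,0,31,0,0,-0.0],[0,0,31,0,0,-0.0]]
end [537.4 178.3 122.  209.9]
```

Request:
apply_moves(
  rows=[
    [21, 7, -4, 0, 0, -0.16],
    [20, 11, -4, 0, 0, -0.16],
    [19, 14, -3, 0, 0, -0.16],
    [15, 16, -4, 0, 0, -0.16],
    [16, 10, 0, 0, 0, -0.15],
  ],
)

```text
time: 12.58
tool_pos: [589.0, 77.7, 239.2]
tcp_rot: [-180.0, -0.0, 158.7]
ft_force: [0.7, 0.4, 0.7]
finger_gap: 34.9
grip_force: 0.0
```

Request:
apply_moves(
  rows=[
    [15, 13, 0, 0, 0, -0.15],
    [13, 14, 0, 0, 0, -0.15],
    [10, 16, 0, 0, 0, -0.15],
    [8, 18, 0, 0, 0, -0.15],
    [5, 18, 0, 0, 0, -0.15],
  ],
)

```text
time: 13.2
tool_pos: [542.8, 162.0, 238.8]
tcp_rot: [180.0, -0.1, -158.4]
ft_force: [0.8, 0.4, 0.8]
finger_gap: 34.7
grip_force: 0.0
```

Request:
apply_moves(
  rows=[
    [2, 19, 0, 0, 0, -0.15],
    [0, 0, 31, 0, 0, 0],
    [0, 0, 30, 0, 0, 0],
    [0, 0, 31, 0, 0, 0],
    [0, 0, 31, 0, 0, 0],
  ],
)

```text
time: 13.82
tool_pos: [534.3, 178.3, 114.9]
tcp_rot: [180.0, -0.1, -150.0]
ft_force: [1.1, 0.1, -0.3]
finger_gap: 35.3
grip_force: 0.0
```

Request:
apply_moves(
  rows=[
    [0, 0, 0, 0, 0, 0],
    [0, 0, 0, 0, 0, 0],
    [0, 0, 0, 0, 0, 0],
    [0, 0, 0, 0, 0, 0],
    [0, 0, 0, 0, 0, 0],
  ],
  fingers=5,
)

```text
time: 14.45
tool_pos: [533.7, 176.8, 114.9]
tcp_rot: [-180.0, -0.3, -150.1]
ft_force: [1.6, -5.5, -16.1]
finger_gap: 10.7
grip_force: 31.2
```

Run:
```python
from h import *
p,R,s=tcp(); print(p,s["tcp_rot"],s["ft_force"],s["finger_gap"],s["joint_pos"])
plan(arc(HL,p[:2],-1,1.5,p[2],s["tcp_rot"][2],0.1),vmax=60)
```

```text
[533.7 176.8 114.9] [-180.    -0.3 -150.1] [  1.6  -5.5 -16.1] 10.689836362197774 [  13.2    6.8   98.4   -0.1   75.  -106.7]
[[16,6,0,0,0,0.1],[16,6,0,0,0,0.1],[16,6,0,0,0,0.1],[17,6,0,0,0,0.1],[16,7,0,0,0,0.1]]
[[16,6,0,0,0,0.1],[16,6,0,0,0,0.1],[16,6,0,0,0,0.1],[16,6,0,0,0,0.1],[16,6,0,0,0,0.1]]
[[16,7,0,0,0,0.1],[16,6,0,0,0,0.1],[17,6,0,0,0,0.1],[16,6,0,0,0,0.1],[16,6,0,0,0,0.1]]
end [ 332.   298.2  114.9 -236. ]
```

Request:
apply_moves(
  rows=[
    [16, 6, 0, 0, 0, 0.1],
    [16, 6, 0, 0, 0, 0.1],
    [16, 6, 0, 0, 0, 0.1],
    [17, 6, 0, 0, 0, 0.1],
    [16, 7, 0, 0, 0, 0.1],
  ],
)

```text
time: 15.08
tool_pos: [446.9, 179.1, 115.0]
tcp_rot: [-179.7, -0.3, -178.9]
ft_force: [-4.0, -14.5, -10.3]
finger_gap: 11.2
grip_force: 32.2
```

Request:
apply_moves(
  rows=[
    [16, 6, 0, 0, 0, 0.1],
    [16, 6, 0, 0, 0, 0.1],
    [16, 6, 0, 0, 0, 0.1],
    [16, 6, 0, 0, 0, 0.1],
    [16, 6, 0, 0, 0, 0.1],
  ],
)

```text
time: 15.7
tool_pos: [372.9, 222.4, 114.9]
tcp_rot: [-179.5, -0.2, 152.4]
ft_force: [-10.9, -12.0, -5.6]
finger_gap: 11.0
grip_force: 33.2
```

Request:
apply_moves(
  rows=[
    [16, 7, 0, 0, 0, 0.1],
    [16, 6, 0, 0, 0, 0.1],
    [17, 6, 0, 0, 0, 0.1],
    [16, 6, 0, 0, 0, 0.1],
    [16, 6, 0, 0, 0, 0.1],
  ],
)

```text
time: 16.32
tool_pos: [328.2, 297.8, 114.9]
tcp_rot: [-179.3, -0.1, 123.8]
ft_force: [-18.1, -5.8, -3.2]
finger_gap: 11.2
grip_force: 33.8
```

Request:
apply_moves(
  rows=[
    [0, 0, 0, 0, 0, 0],
    [0, 0, 0, 0, 0, 0],
    [0, 0, -20, 0, 0, 0],
    [0, 0, -40, 0, 0, 0],
    [0, 0, -45, 0, 0, 0],
  ],
  fingers=60,
)

```text
time: 16.95
tool_pos: [333.7, 299.2, 223.2]
tcp_rot: [179.9, 0.0, 124.0]
ft_force: [0.7, -0.1, -0.2]
finger_gap: 60.0
grip_force: 0.0
```

Run:
```python
from h import *
im,d,C=snap("scene","s3.png"); places("left_pull right_pull rack_place_1 rack_place_2 jar_a lid_1 band_1".split(),"scene")
p,R,s=tcp(); print(p,s["tcp_rot"],s["joint_pos"])
```

```text
scene left_pull [326.5 296.9 131.5] 0.96
scene right_pull [608.1 -28.9 131. ] 0.74
scene right_pull [ 484.5 -118.8   11.4] 0.31
scene rack_place_1 [459.7 277.2  27.1] 0.71
scene rack_place_1 [382.6 226.3  25. ] 0.68
scene rack_place_1 [ 486.9 -119.4    8.2] 0.58
scene rack_place_2 [459.7 277.2  27.1] 0.71
scene rack_place_2 [382.6 226.3  25. ] 0.68
scene rack_place_2 [ 486.9 -119.4    8.2] 0.58
scene jar_a [ 619.5 -105.7    6.6] 0.85
scene jar_a [ 614.9 -346.2    6.9] 0.73
scene jar_a [ 546.8 -226.4    5.5] 0.6
scene lid_1 [ 494.2 -343.4    7. ] 0.75
scene lid_1 [ 613.  -240.     4.5] 0.56
scene band_1 [ 486.6 -119.3    9. ] 0.95
scene band_1 [ 484.4 -228.6    8.7] 0.56
[332.8 299.1 220.1] [-179.9    0.   124. ] [ 35.4 -16.5 109.1  -0.   87.5   1.4]
```

View pics/s3.png

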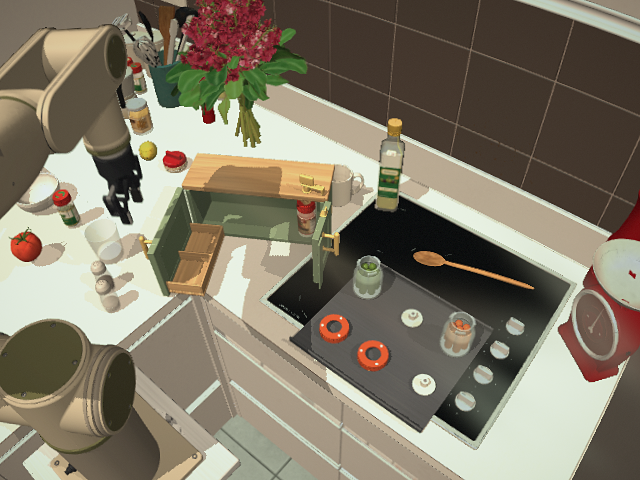

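Run:
```python
from h import *
plan([(420,150,300,110),(545,-195,330,90)],vmax=50)
```

```text
[[-43,-3,-20,0,0,0.06],[-43,0,-20,0,0,0.06],[-43,2,-20,0,0,0.06],[-43,5,-20,0,0,0.06],[-46,0,-4,0,0,0.04]]
[[-46,1,-3,0,0,0.05],[-45,4,-4,0,0,0.04],[-46,6,-4,0,0,0.05],[-45,8,-4,0,0,0.04],[-45,10,-3,0,0,0.05]]
[[-44,12,-4,0,0,0.04],[-44,14,-4,0,0,0.04],[0,0,0,0,0,0],[0,0,0,0,0,0],[0,0,0,0,0,0]]
end [ 545.4 -194.8  330.1   90.2]
```

Request:
apply_moves(
  rows=[
    [-43, -3, -20, 0, 0, 0.06],
    [-43, 0, -20, 0, 0, 0.06],
    [-43, 2, -20, 0, 0, 0.06],
    [-43, 5, -20, 0, 0, 0.06],
    [-46, 0, -4, 0, 0, 0.04],
  ],
)

```text
time: 17.98
tool_pos: [436.8, 106.3, 305.9]
tcp_rot: [180.0, 0.0, 107.9]
ft_force: [0.5, 0.3, -1.2]
finger_gap: 60.2
grip_force: 0.0
```

Request:
apply_moves(
  rows=[
    [-46, 1, -3, 0, 0, 0.05],
    [-45, 4, -4, 0, 0, 0.04],
    [-46, 6, -4, 0, 0, 0.05],
    [-45, 8, -4, 0, 0, 0.04],
    [-45, 10, -3, 0, 0, 0.05],
  ],
)

```text
time: 18.6
tool_pos: [514.4, -109.5, 322.2]
tcp_rot: [-179.9, -0.0, 94.7]
ft_force: [-0.3, 0.6, 0.0]
finger_gap: 60.0
grip_force: 0.0
```

Request:
apply_moves(
  rows=[
    [-44, 12, -4, 0, 0, 0.04],
    [-44, 14, -4, 0, 0, 0.04],
    [0, 0, 0, 0, 0, 0],
    [0, 0, 0, 0, 0, 0],
    [0, 0, 0, 0, 0, 0],
  ],
  fingers=82,
)

```text
time: 19.23
tool_pos: [545.7, -193.2, 331.0]
tcp_rot: [-180.0, -0.0, 90.3]
ft_force: [0.8, -0.9, -1.0]
finger_gap: 82.0
grip_force: 0.0
```

```bash
cat >> h.py <<'E'
def cloud(d,C):
    v,u=np.nonzero(d>0); return world(np.c_[u,v],d[v,u],C),u,v
def enc(P,c,r,z0,z1):
    m=(np.hypot(P[:,0]-c[0],P[:,1]-c[1])<r)&(P[:,2]>z0)&(P[:,2]<z1)
    if m.sum()<20: return None
    (x,y),rad=cv2.minEnclosingCircle(P[m][:,:2].astype(np.float32)); return round(x,1),round(y,1),round(rad,1),int(m.sum()),round(float(np.median(P[m][:,2])),1)
def dots(im,d,C,c,z=None):
    "white dot angles on band flange at centre c"
    P,u,v=cloud(d,C); r=np.hypot(P[:,0]-c[0],P[:,1]-c[1]); col=im[v,u].astype(int)
    m=(r<33)&(r>17)&(col.min(1)>140)
    if z: m&=abs(P[:,2]-z)<5
    a=np.degrees(np.arctan2(P[m][:,1]-c[1],P[m][:,0]-c[0]))%120
    mean=np.degrees(np.angle(np.exp(1j*np.radians(a*3)).mean()))/3%120
    return round(mean,1),int(m.sum()),round(float(abs(np.exp(1j*np.radians(a*3)).mean())),2)
E
python3 - <<'E'
from h import *
im,d,C=snap("wrist","w4.png"); places("jar_a lid_1 band_1 band_1_lug".split(),"wrist")
p,R,s=tcp(); print(p,s["tcp_rot"])
P,u,v=cloud(d,C)
print("jar rim",enc(P,(620,-112),40,94,108)); print("jar body",enc(P,(620,-112),50,50,75))
print("lid stub",enc(P,(615,-237),30,28,40)," disk",enc(P,(615,-237),40,14,21))
for b in((485,-228),(486,-119)):
    e=enc(P,b,45,20,32); print("band",e)
    if e: print(dots(im,d,C,e[:2]))
E
```

```text
wrist jar_a [ 618.1 -347.9    8.6] 0.86
wrist jar_a [ 621.2 -112.4   10. ] 0.76
wrist lid_1 [ 613.9 -240.2    8.2] 0.81
wrist lid_1 [ 492.5 -346.     6.8] 0.68
wrist band_1 [ 486.2 -123.9    7.1] 0.84
wrist band_1 [ 480.4 -226.7    9.6] 0.75
wrist band_1_lug [ 464.1 -247.7   10.1] 0.61
[ 545.9 -193.7  331.6] [180.    0.   90.3]
jar rim (620.0, -109.5, 28.4, 1161, 99.4)
jar body (619.7, -109.7, 34.1, 1734, 71.5)
lid stub (611.5, -238.5, 8.1, 179, 33.4)  disk (611.6, -238.6, 23.8, 1141, 17.5)
band (480.0, -226.5, 32.5, 1910, 26.5)
(np.float64(112.7), 69, 0.96)
band (482.0, -121.0, 32.5, 2239, 26.4)
(np.float64(3.2), 61, 0.99)
```

View pics/w4.png

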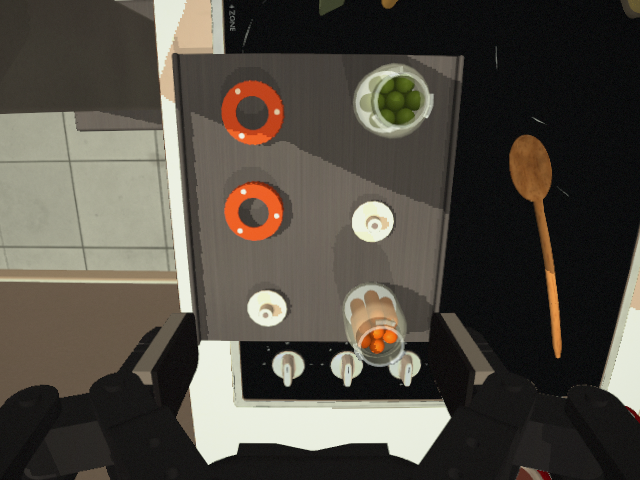

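```bash
cat >> h.py <<'E'
def lugs(P,c,z0=90,z1=104):
    r=np.hypot(P[:,0]-c[0],P[:,1]-c[1]); m=(r>25.2)&(r<29.5)&(P[:,2]>z0)&(P[:,2]<z1)
    a=np.degrees(np.arctan2(P[m][:,1]-c[1],P[m][:,0]-c[0]))
    h=np.histogram(a%360,bins=np.arange(0,361,15))[0]
    z=np.exp(3j*np.radians(a)).mean(); return round(np.degrees(np.angle(z))/3%120,1),round(abs(z),2),h
E
python3 - <<'E'
from h import *
im,d,C=snap("wrist")
P,u,v=cloud(d,C)
for j in((620,-109.5),(617,-346)):
    e=enc(P,j,45,93,108); print("rim",e, "ring only",enc(P,e[:2],24.5,97,105)); print(lugs(P,e[:2])); print(enc(P,e[:2],50,45,75))
print("lid2",enc(P,(492,-345),30,28,40),enc(P,(492,-345),40,14,21))
E
```

```text
rim (619.7, -109.6, 28.4, 1183, 99.5) ring only (619.4, -109.6, 24.3, 766, 100.2)
(np.float64(111.2), np.float64(0.77), array([25,  0,  0,  0,  0,  3, 25, 28, 29,  2,  0,  0,  0,  0, 32, 27, 24,
        0,  0,  0,  0,  5, 28, 30]))
(619.8, -109.6, 34.1, 1753, 71.3)
rim (614.6, -346.5, 28.4, 907, 98.6) ring only (614.6, -346.6, 24.3, 532, 99.9)
(np.float64(82.1), np.float64(0.75), array([ 0,  0,  0,  4, 22, 28, 27,  0,  0,  0,  0,  8, 19, 19, 18,  0,  0,
        0,  0,  0,  7, 13, 15,  0]))
(614.4, -345.9, 34.1, 1576, 67.9)
lid2 (490.2, -345.4, 8.3, 157, 33.2) (490.0, -346.1, 23.7, 895, 17.3)
```

Run:
```python
from h import *
c=plan([(619.7,-109.6,140,45),(619.7,-109.6,36,45,25)],vmax=45)
print(); c[:]=[619.7,-109.6,36,45]; plan([(619.7,-109.6,36,-45)],start=c)
```

```text
[[17,15,38,0,0,0.16],[19,12,39,0,0,0.16],[20,9,38,0,0,0.15],[22,5,38,0,0,0.16],[22,2,39,0,0,0.16]]
[[0,0,21,0,0,0.0],[0,0,20,0,0,0.0],[0,0,21,0,0,0.0],[0,0,21,0,0,0.0],[0,0,21,0,0,0.0]]
end [ 619.3 -109.5   35.5   45. ]

[[0,0,0,0,0,0.16],[0,0,0,0,0,0.15],[0,0,0,0,0,0.16],[0,0,0,0,0,0.16],[0,0,0,0,0,0.16]]
[[0,0,0,0,0,0.15],[0,0,0,0,0,0.16],[0,0,0,0,0,0.16],[0,0,0,0,0,0.15],[0,0,0,0,0,0.16]]
end [ 619.7 -109.6   36.   -45. ]
```

Request:
apply_moves(
  rows=[
    [17, 15, 38, 0, 0, 0.16],
    [19, 12, 39, 0, 0, 0.16],
    [20, 9, 38, 0, 0, 0.15],
    [22, 5, 38, 0, 0, 0.16],
    [22, 2, 39, 0, 0, 0.16],
  ],
  fingers=85,
)

```text
time: 20.15
tool_pos: [619.8, -109.3, 138.4]
tcp_rot: [180.0, -0.0, 44.7]
ft_force: [-0.5, 0.2, 0.2]
finger_gap: 84.9
grip_force: 0.0
```

Request:
apply_moves(
  rows=[
    [0, 0, 21, 0, 0, 0],
    [0, 0, 20, 0, 0, 0],
    [0, 0, 21, 0, 0, 0],
    [0, 0, 21, 0, 0, 0],
    [0, 0, 21, 0, 0, 0],
  ],
)

```text
time: 20.78
tool_pos: [619.4, -110.4, 34.4]
tcp_rot: [180.0, -0.0, 45.0]
ft_force: [0.1, 0.4, 0.0]
finger_gap: 85.4
grip_force: 0.0
```

Request:
apply_moves(
  rows=[
    [0, 0, 0, 0, 0, 0],
    [0, 0, 0, 0, 0, 0],
    [0, 0, 0, 0, 0, 0],
    [0, 0, 0, 0, 0, 0],
    [0, 0, 0, 0, 0, 0],
  ],
  fingers=60,
  grip_force=20,
)

```text
time: 21.4
tool_pos: [619.4, -110.0, 35.5]
tcp_rot: [180.0, -0.0, 45.0]
ft_force: [-0.2, -0.8, -3.7]
finger_gap: 67.1
grip_force: 25.7
```

Request:
apply_moves(
  rows=[
    [0, 0, 0, 0, 0, 0],
    [0, 0, 0, 0, 0, 0],
    [0, 0, 0, 0, 0, 0.16],
    [0, 0, 0, 0, 0, 0.16],
    [0, 0, 0, 0, 0, 0.16],
  ],
  fingers=82,
)

```text
time: 22.02
tool_pos: [619.7, -110.1, 35.7]
tcp_rot: [180.0, -0.0, 17.2]
ft_force: [-0.6, -0.7, -0.3]
finger_gap: 81.8
grip_force: 0.0
```

Request:
apply_moves(
  rows=[
    [0, 0, 0, 0, 0, 0.16],
    [0, 0, 0, 0, 0, 0.16],
    [0, 0, 0, 0, 0, 0.16],
    [0, 0, 0, 0, 0, 0.16],
    [0, 0, 0, 0, 0, 0.16],
  ],
)

```text
time: 22.65
tool_pos: [619.6, -110.1, 35.7]
tcp_rot: [-180.0, -0.0, -28.7]
ft_force: [-0.1, -0.4, 1.1]
finger_gap: 82.2
grip_force: 0.0
```

Request:
apply_moves(
  rows=[
    [0, 0, 0, 0, 0, 0.15],
    [0, 0, 0, 0, 0, 0.14],
    [0, 0, 0, 0, 0, 0],
    [0, 0, 0, 0, 0, 0],
    [0, 0, 0, 0, 0, 0],
  ],
  fingers=60,
)

```text
time: 23.28
tool_pos: [619.9, -110.1, 35.9]
tcp_rot: [-180.0, -0.1, -44.9]
ft_force: [1.4, 0.6, 4.9]
finger_gap: 67.3
grip_force: 24.0
```

Request:
apply_moves(
  rows=[
    [0, 0, 0, 0, 0, 0],
    [0, 0, 0, 0, 0, 0],
    [0, 0, 0, 0, 0, 0],
    [0, 0, 0, 0, 0, 0],
    [0, 0, 0, 0, 0, 0],
  ],
)

```text
time: 23.9
tool_pos: [619.9, -110.1, 36.0]
tcp_rot: [-180.0, -0.1, -44.9]
ft_force: [-0.9, 0.7, 5.3]
finger_gap: 67.2
grip_force: 24.1
```

Run:
```python
from h import *
p,R,s=tcp(); print(p,s["tcp_rot"],s["finger_gap"],s["ft_force"],s["joint_pos"])
```

```text
[ 619.9 -110.1   36. ] [-180.    -0.1  -44.9] 67.203761222647 [-0.9  0.7  5.3] [-14.7  21.5  90.1   0.   68.3 120.2]
```

Run:
```python
from h import *
c=plan([(619.7,-109.9,125,-45),(611.5,-238.5,90,45),(611.5,-238.5,21,45,25)],vmax=45)
print(); c=[611.5,-238.5,21,45]; plan([(611.5,-238.5,140,45,30),(619.8,-109.9,135,45,30),(619.8,-109.9,107,45,10)],start=c)
```

```text
[[0,0,-45,0,0,0.0],[0,0,-44,0,0,0.0],[8,10,3,0,0,-0.16],[7,11,4,0,0,-0.15],[6,12,3,0,0,-0.16]]
[[3,12,4,0,0,-0.16],[1,13,3,0,0,-0.15],[-1,13,4,0,0,-0.16],[-3,12,3,0,0,-0.16],[-4,12,4,0,0,-0.16]]
[[-7,11,3,0,0,-0.15],[-8,10,4,0,0,-0.16],[0,0,23,0,0,0.0],[0,0,23,0,0,0.0],[0,0,23,0,0,0.0]]
end [ 611.7 -238.3   21.    45. ]

[[0,0,-30,0,0,-0.0],[0,0,-30,0,0,-0.0],[0,0,-29,0,0,-0.0],[0,0,-30,0,0,-0.0],[19,-17,1,0,0,-0.0]]
[[20,-17,1,0,0,-0.0],[19,-17,1,0,0,-0.0],[19,-17,1,0,0,-0.0],[20,-17,1,0,0,-0.0],[0,0,9,0,0,-0.0]]
[[0,0,10,0,0,-0.0],[0,0,9,0,0,-0.0],[0,0,0,0,0,0],[0,0,0,0,0,0],[0,0,0,0,0,0]]
end [ 620.  -109.8  107.    45. ]
```

Request:
apply_moves(
  rows=[
    [0, 0, 0, 0, 0, 0],
    [0, 0, 0, 0, 0, 0],
    [0, 0, 0, 0, 0, 0],
    [0, 0, -45, 0, 0, 0],
    [0, 0, -44, 0, 0, 0],
  ],
  fingers=84,
)

```text
time: 24.52
tool_pos: [618.5, -109.9, 124.3]
tcp_rot: [179.9, 0.1, -45.0]
ft_force: [-0.4, -0.0, 0.3]
finger_gap: 83.9
grip_force: 0.0
```

Request:
apply_moves(
  rows=[
    [8, 10, 3, 0, 0, -0.16],
    [7, 11, 4, 0, 0, -0.15],
    [6, 12, 3, 0, 0, -0.16],
    [3, 12, 4, 0, 0, -0.16],
    [1, 13, 3, 0, 0, -0.15],
  ],
)

```text
time: 25.15
tool_pos: [614.8, -174.9, 106.8]
tcp_rot: [-180.0, 0.0, -0.0]
ft_force: [-0.5, 0.7, -0.0]
finger_gap: 84.1
grip_force: 0.0
```

Request:
apply_moves(
  rows=[
    [-1, 13, 4, 0, 0, -0.16],
    [-3, 12, 3, 0, 0, -0.16],
    [-4, 12, 4, 0, 0, -0.16],
    [-7, 11, 3, 0, 0, -0.15],
    [-8, 10, 4, 0, 0, -0.16],
  ],
  fingers=40,
)

```text
time: 25.78
tool_pos: [610.8, -238.7, 88.9]
tcp_rot: [-180.0, 0.0, 45.3]
ft_force: [-0.2, -0.5, 0.0]
finger_gap: 39.9
grip_force: 0.0
```

Run:
```python
from h import *
im,d,C=snap("wrist","w5.png")
P,u,v=cloud(d,C)
print("lid stub",enc(P,(611.5,-238.5),30,28,40)," disk",enc(P,(611.5,-238.5),40,14,21))
print("jar",enc(P,(619.8,-110),45,93,108),lugs(P,(619.8,-110)))
plan([(611.5,-238.5,21,45,25)])
```

```text
lid stub (612.1, -238.4, 8.1, 813, 33.5)  disk (611.9, -238.5, 23.9, 4749, 17.5)
jar (619.0, -120.6, 26.6, 4967, 98.7) (np.float64(97.5), np.float64(0.75), array([  0,   0,   0,   0,   0,   0,   0,   0,   0,   0,   0,   0,   0,
       118, 202, 200, 133,   0,   0,   0,   0, 262, 163,   0]))
[[1,0,22,0,0,0.0],[0,0,23,0,0,0.01],[1,0,22,0,0,0.0],[0,0,0,0,0,0],[0,0,0,0,0,0]]
end [ 611.6 -238.7   21.3   45.1]
```

Request:
apply_moves(
  rows=[
    [1, 0, 22, 0, 0, 0],
    [0, 0, 23, 0, 0, 0],
    [0, 0, 23, 0, 0, 0],
    [0, 0, 0, 0, 0, 0],
    [0, 0, 0, 0, 0, 0],
  ],
)

```text
time: 26.45
tool_pos: [611.8, -237.3, 21.4]
tcp_rot: [-180.0, 0.0, 44.9]
ft_force: [0.3, -0.2, 0.4]
finger_gap: 40.1
grip_force: 0.0
```

Request:
apply_moves(
  rows=[
    [0, 0, 0, 0, 0, 0],
    [0, 0, 0, 0, 0, 0],
    [0, 0, 0, 0, 0, 0],
    [0, 0, 0, 0, 0, 0],
    [0, 0, 0, 0, 0, 0],
  ],
  fingers=8,
  grip_force=30,
)

```text
time: 27.08
tool_pos: [612.4, -237.8, 22.4]
tcp_rot: [179.9, -0.0, 45.0]
ft_force: [-0.2, 1.1, 5.5]
finger_gap: 14.1
grip_force: 29.5
```

Request:
apply_moves(
  rows=[
    [0, 0, -30, 0, 0, 0],
    [0, 0, -30, 0, 0, 0],
    [0, 0, -29, 0, 0, 0],
    [0, 0, -30, 0, 0, 0],
    [19, -17, 1, 0, 0, 0],
  ],
)

```text
time: 27.7
tool_pos: [614.9, -214.0, 143.0]
tcp_rot: [179.6, -0.1, 44.8]
ft_force: [0.7, -0.4, -1.2]
finger_gap: 14.4
grip_force: 29.3
```

Request:
apply_moves(
  rows=[
    [20, -17, 1, 0, 0, 0],
    [19, -17, 1, 0, 0, 0],
    [19, -17, 1, 0, 0, 0],
    [20, -17, 1, 0, 0, 0],
    [0, 0, 0, 0, 0, 0],
  ],
)

```text
time: 28.32
tool_pos: [619.3, -105.8, 133.5]
tcp_rot: [-179.8, 0.0, 45.1]
ft_force: [0.3, -0.3, 0.2]
finger_gap: 14.1
grip_force: 29.3
```

Run:
```python
from h import *
im,d,C=snap("wrist","w6.png")
p,R,s=tcp(); print(p,s["tcp_rot"],s["finger_gap"],s["ft_force"])
P,u,v=cloud(d,C)
c=p[:2]
for z0,z1 in((112,118),(118,124),(124,130),(130,136),(136,142)): print(z0,enc(P,c,35,z0,z1))
print("jar",enc(P,(619.8,-110),45,93,105),lugs(P,(619.8,-110)))
```

```text
[ 619.5 -107.2  133.9] [-179.9    0.1   45.1] 14.292634831285442 [-0.1 -0.2 -0.6]
112 None
118 None
124 (618.3, -106.0, 23.9, 4654, 128.5)
130 (616.5, -100.8, 19.1, 330, 132.4)
136 (623.7, -100.7, 19.2, 631, 139.6)
jar (622.8, -106.9, 27.7, 2144, 98.3) (np.float64(102.6), np.float64(0.76), array([ 43,   0,   0,   0,   0,  86, 100,  95,  35,   0,   0,   0,   0,
         0,   0,   0,   0,   0,   0,   0,   0,  51,  78,  83]))
```

Request:
apply_moves(
  rows=[
    [-2, 4, 0, 0, 0, 0],
    [0, 0, 8, 0, 0, 0],
    [0, 0, 8, 0, 0, 0],
    [0, 0, 7, 0, 0, 0],
    [0, 0, 1, 0, 0, 0],
  ],
)

```text
time: 29.0
tool_pos: [621.5, -113.1, 110.9]
tcp_rot: [-180.0, 0.0, 45.0]
ft_force: [-1.8, 1.6, 2.7]
finger_gap: 14.0
grip_force: 29.5
```

Run:
```python
from h import *
im,d,C=snap("wrist","w7.png")
p,R,s=tcp(); print(p,s["tcp_rot"],s["finger_gap"],s["ft_force"])
P,u,v=cloud(d,C)
for z0,z1 in((99,103),(101,106),): print(z0,enc(P,p[:2],32,z0,z1))
```

```text
[ 621.4 -113.1  111.1] [-180.    0.   45.] 14.252369899988544 [-1.1  0.   2.4]
99 (620.6, -109.6, 24.4, 1128, 100.4)
101 (619.8, -111.6, 25.2, 3372, 105.3)
```

Run:
```python
from h import *
im,d,C=snap("wrist")
p,R,s=tcp(); print(p)
P,u,v=cloud(d,C)
print(enc(P,p[:2],32,103,110),enc(P,p[:2],32,98,102), lugs(P,(619.8,-109.9)))
```

```text
[ 621.5 -113.1  111.2]
(620.0, -113.4, 24.0, 4837, 105.8) (622.4, -105.4, 24.7, 1206, 100.3) (np.float64(103.1), np.float64(0.76), array([ 61,   0,   0,   0,   0, 106, 124, 113,  46,   0,   0,   0,   0,
         0,   0,   0,   0,   0,   0,   0,   0,  64, 104, 111]))
```

```bash
cat >> h.py <<'E'
from scipy.optimize import least_squares
def rimfit(P,c0,z0=95,z1=102,R=28.0):
    "centre from outer edge of the lugs (radius 28)"
    c=np.array(c0,float)
    for _ in range(4):
        q=P[(P[:,2]>z0)&(P[:,2]<z1)][:,:2]-c; r=np.hypot(*q.T); a=np.degrees(np.arctan2(q[:,1],q[:,0]))//4
        E=[]
        for k in np.unique(a):
            m=(a==k)&(r<33)
            if m.sum()>3:
                j=np.argsort(r[m])[-2]; 
                if r[m][j]>26: E.append(q[m][j])
        if len(E)<6: return None
        E=np.array(E); s=least_squares(lambda t:np.hypot(*(E-t).T)-R,[0,0],loss='soft_l1'); c=c+s.x
    return c,len(E),np.sqrt(np.mean(s.fun**2))
E
python3 - <<'E'
from h import *
im,d,C=snap("wrist","w7.png")
P,u,v=cloud(d,C)
for c in((619.8,-109.9),(620,-113)): print(rimfit(P,c))
cv2.imwrite("pics/w7c.png",im[150:480,120:520,::-1])
E
```

```text
(array([ 619.4, -110.2]), 24, np.float64(0.21302609326283173))
(array([ 619.4, -110.2]), 24, np.float64(0.21409431919376393))
```

View pics/w7c.png

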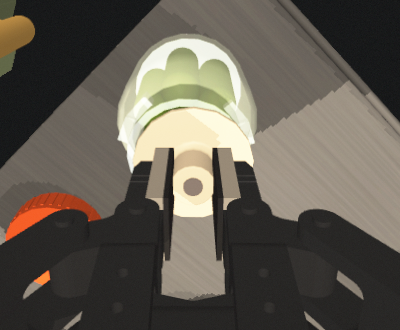

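Request:
apply_moves(
  rows=[
    [0, 0, -8, 0, 0, 0],
    [2, -3, 0, 0, 0, 0],
    [0, 0, 0, 0, 0, 0],
    [0, 0, 0, 0, 0, 0],
    [0, 0, 0, 0, 0, 0],
  ],
)

```text
time: 29.78
tool_pos: [620.8, -109.5, 119.1]
tcp_rot: [-180.0, 0.0, 45.0]
ft_force: [-0.2, -1.1, -0.2]
finger_gap: 14.2
grip_force: 29.2
```

Run:
```python
from h import *
im,d,C=snap("wrist")
p,R,s=tcp(); print(p)
P,u,v=cloud(d,C)
print(enc(P,p[:2],32,108,118),rimfit(P,(619.5,-110)))
```

```text
[ 620.9 -109.6  119.1]
(619.7, -109.5, 23.8, 4825, 114.1) (array([ 619.4, -110.2]), 24, np.float64(0.19502069850623477))
```

Request:
apply_moves(
  rows=[
    [0, 0, 5, 0, 0, 0],
    [0, 0, 5, 0, 0, 0],
    [0, 0, 0, 0, 0, 0],
    [0, 0, 0, 0, 0, 0],
    [0, 0, 0, 0, 0, 0],
  ],
)

```text
time: 30.45
tool_pos: [620.9, -109.5, 109.2]
tcp_rot: [-180.0, 0.0, 45.0]
ft_force: [0.5, -0.0, -0.2]
finger_gap: 13.9
grip_force: 29.3
```

Request:
apply_moves(
  rows=[
    [0, 0, 0, 0, 0, 0],
    [0, 0, 0, 0, 0, 0],
    [0, 0, 0, 0, 0, 0],
    [0, 0, -25, 0, 0, 0],
    [0, 0, -40, 0, 0, 0],
  ],
  fingers=30,
)

```text
time: 31.08
tool_pos: [619.6, -109.2, 173.0]
tcp_rot: [-179.8, 0.1, 45.0]
ft_force: [0.6, -0.0, 0.6]
finger_gap: 29.8
grip_force: 0.0
```

Request:
apply_moves(
  rows=[
    [-40, 0, 0, 0, 0, 0],
    [-20, 0, -20, 0, 0, 0],
    [0, 0, 0, 0, 0, 0],
    [0, 0, 0, 0, 0, 0],
    [0, 0, 0, 0, 0, 0],
  ],
)

```text
time: 31.7
tool_pos: [578.5, -151.1, 193.2]
tcp_rot: [-179.9, 0.0, 45.0]
ft_force: [-0.9, -0.4, 0.3]
finger_gap: 30.1
grip_force: 0.0
```

Run:
```python
from h import *
im,d,C=snap("wrist","w8.png")
p,R,s=tcp(); print(p)
P,u,v=cloud(d,C)
j=rimfit(P,(619.5,-110)); print(j, enc(P,(619.6,-110),24.5,101.5,108),enc(P,(619.6,-110),24,112,125))
print(lugs(P,j[0],90,101.5))
for b in((482,-121),(480,-226.5)):
    e=enc(P,b,45,20,32); print("band",e)
    if e: print(dots(im,d,C,e[:2]))
```

```text
[ 578.5 -151.2  193.3]
(array([ 619.4, -110.1]), 36, np.float64(0.3430999749386102)) (619.6, -109.8, 23.9, 5195, 103.4) (619.6, -109.6, 8.1, 807, 119.5)
(np.float64(102.7), np.float64(0.78), array([27,  0,  0,  0,  0, 47, 63, 66, 25,  0,  0,  0,  0, 44, 57, 62, 23,
        0,  0,  0,  0, 44, 66, 65]))
band (482.4, -121.5, 32.5, 3554, 26.4)
(np.float64(2.8), 112, 0.98)
band (486.8, -253.4, 32.3, 2032, 26.3)
(np.float64(112.6), 99, 0.98)
```

Run:
```python
from h import *
plan([(482.4,-121.5,90,90)],vmax=45)
```

```text
[[-9,-18,21,0,0,-0.16],[-7,-19,20,0,0,-0.15],[-3,-20,21,0,0,-0.16],[-1,-20,21,0,0,-0.16],[3,-20,20,0,0,-0.16]]
end [ 482.1 -121.6   90.3   90.3]
```

Request:
apply_moves(
  rows=[
    [-9, -18, 21, 0, 0, -0.16],
    [-7, -19, 20, 0, 0, -0.15],
    [-3, -20, 21, 0, 0, -0.16],
    [-1, -20, 21, 0, 0, -0.16],
    [3, -20, 20, 0, 0, -0.16],
  ],
  fingers=66,
)

```text
time: 32.38
tool_pos: [481.4, -121.5, 90.0]
tcp_rot: [-179.9, -0.0, 90.6]
ft_force: [-0.6, -0.4, 0.0]
finger_gap: 65.9
grip_force: 0.0
```

Request:
apply_moves(
  rows=[
    [0, 0, 0, 0, 0, 0],
    [0, 0, 0, 0, 0, 0],
    [0, 0, 0, 0, 0, 0],
    [0, 0, 0, 0, 0, 0],
    [0, 0, 0, 0, 0, 0],
  ],
)

```text
time: 33.0
tool_pos: [482.6, -122.5, 91.6]
tcp_rot: [180.0, 0.0, 90.2]
ft_force: [0.5, 0.7, -0.4]
finger_gap: 66.0
grip_force: 0.0
```

Run:
```python
from h import *
im,d,C=snap("wrist","w9.png")
p,R,s=tcp(); print(p,s["tcp_rot"],s["finger_gap"])
P,u,v=cloud(d,C); T=(P-p)@R
m=(abs(T[:,0])<14)&(abs(T[:,1])>31)&(abs(T[:,1])<52)&(T[:,2]<30)
for sg in(-1,1):
    q=T[m&(T[:,1]*sg>0)]; print(len(q), np.percentile(q[:,2],[50,95,99,99.9]), np.percentile(abs(q[:,1]),[1,50,99]))
e=enc(P,(482.4,-121.5),45,20,32); print("band",e,dots(im,d,C,e[:2]))
plan([(e[0],e[1],90,90)],vmax=45)
```

```text
[ 482.4 -122.4   91.5] [180.    0.   90.2] 65.86168407903814
8732 [-50.4 -15.   -9.7  -7.1] [32.2 38.5 51.7]
8981 [-51.4 -15.4  -9.6  -7.2] [31.9 38.2 51.8]
band (482.3, -121.5, 32.5, 8137, 26.4) (np.float64(2.9), 261, 0.99)
[[1,0,2,0,0,0.0],[0,0,0,0,0,0],[0,0,0,0,0,0],[0,0,0,0,0,0],[0,0,0,0,0,0]]
end [ 482.4 -121.4   89.5   90.2]
```

Run:
```python
from h import *
plan([(619.5,-110,125,130)],vmax=30,start=(482.4,-121.5,126,90.2))
```

```text
[[2,27,0,0,0,-0.14],[-2,28,0,0,0,-0.14],[-5,27,1,0,0,-0.14],[-9,26,0,0,0,-0.14],[-13,24,0,0,0,-0.13]]
end [ 619.3 -110.3  125.   129.7]
```

Request:
apply_moves(
  rows=[
    [1, 0, 25, 0, 0, 0],
    [0, 0, 25, 0, 0, 0],
    [0, 0, 25, 0, 0, 0],
    [0, 0, 10, 0, 0, 0],
    [0, 0, 0, 0, 0, 0],
  ],
  fingers=80,
)

```text
time: 33.67
tool_pos: [481.7, -121.1, 5.9]
tcp_rot: [-179.9, -0.0, 90.2]
ft_force: [-0.1, -0.0, -0.0]
finger_gap: 80.2
grip_force: 0.0
```

Request:
apply_moves(
  rows=[
    [0, 0, 0, 0, 0, 0],
    [0, 0, 0, 0, 0, 0],
    [0, 0, 0, 0, 0, 0],
    [0, 0, 0, 0, 0, 0],
    [0, 0, 0, 0, 0, 0],
  ],
  fingers=55,
  grip_force=30,
)

```text
time: 34.3
tool_pos: [483.4, -121.7, 7.8]
tcp_rot: [179.9, 0.1, 90.2]
ft_force: [-0.2, 0.7, 5.8]
finger_gap: 63.0
grip_force: 33.5
```

Request:
apply_moves(
  rows=[
    [0, 0, -20, 0, 0, 0],
    [0, 0, -30, 0, 0, 0],
    [0, 0, -30, 0, 0, 0],
    [0, 0, -40, 0, 0, 0],
    [0, 0, 0, 0, 0, 0],
  ],
)

```text
time: 34.92
tool_pos: [485.0, -122.3, 130.7]
tcp_rot: [179.6, 0.2, 90.2]
ft_force: [0.5, 0.1, -0.2]
finger_gap: 62.7
grip_force: 33.3
```

Request:
apply_moves(
  rows=[
    [2, 27, 0, 0, 0, -0.14],
    [-2, 27, 0, 0, 0, -0.14],
    [-5, 27, 1, 0, 0, -0.14],
    [-9, 26, 0, 0, 0, -0.14],
    [-13, 24, 0, 0, 0, -0.13],
  ],
)

```text
time: 35.55
tool_pos: [618.4, -109.9, 124.1]
tcp_rot: [-180.0, -0.1, 130.0]
ft_force: [0.0, -0.2, -0.3]
finger_gap: 62.8
grip_force: 33.3
```

Request:
apply_moves(
  rows=[
    [0, 0, 0, 0, 0, 0],
    [0, 0, 0, 0, 0, 0],
    [0, 0, 0, 0, 0, 0],
    [0, 0, 0, 0, 0, 0],
    [0, 0, 0, 0, 0, 0],
  ],
)

```text
time: 36.17
tool_pos: [617.9, -110.3, 125.5]
tcp_rot: [180.0, 0.0, 129.7]
ft_force: [0.6, 0.0, -0.4]
finger_gap: 62.8
grip_force: 33.3
```

```bash
cat >> h.py <<'E'
def heldband(ref,zjar):
    im,d,C=snap("wrist")
    p,R,s=tcp(); print(p,s["tcp_rot"],s["finger_gap"],s["ft_force"])
    P,u,v=cloud(d,C); col=im[v,u].astype(int); red=(col[:,0]>110)&(col[:,0]>1.8*col[:,2])
    Q=P[(np.hypot(*(P[:,:2]-p[:2]).T)<45)&(P[:,2]>p[2]-30)]; 
    B=P[red&(np.hypot(*(P[:,:2]-p[:2]).T)<45)&(P[:,2]>p[2]-15)]
    top=np.percentile(B[:,2],90); F=B[abs(B[:,2]-top)<3]; (x,y),r=cv2.minEnclosingCircle(F[:,:2].astype(np.float32))
    print("band",round(x,1),round(y,1),round(r,1),"top",round(top,1),len(F),"dots",dots(im,d,C,(x,y),top))
    print("lid stub",enc(P,ref,12,zjar+106,zjar+115),"jar",rimfit(P,ref,zjar+84,zjar+93))
    dx=np.array(ref)-[x,y]; R2=R[:2,:2]; print("shift tool",R2.T@dx)
E
python3 - <<'E'
from h import *
heldband((619.6,-109.9),8.4)
E
```

```text
[ 618.  -110.3  125.5] [180.    0.  129.7] 62.86601805907445 [-0.1  0.2 -1. ]
band 617.7 -109.9 32.6 top 144.7 17192 dots (np.float64(42.3), 618, 0.98)
lid stub (619.6, -109.8, 8.0, 999, 119.5) jar (array([ 619.2, -110.2]), 19, np.float64(0.20595710333798564))
shift tool [-1.2  1.5]
```

Request:
apply_moves(
  rows=[
    [-1, 1, 0, 0, 0, 0],
    [0, 0, 10, 0, 0, 0],
    [0, 0, 10, 0, 0, 0],
    [0, 0, 10, 0, 0, 0],
    [0, 0, 5, 0, 0, 0],
  ],
)

```text
time: 36.85
tool_pos: [619.0, -110.2, 88.9]
tcp_rot: [-180.0, -0.1, 129.8]
ft_force: [-0.1, -0.1, -0.4]
finger_gap: 63.0
grip_force: 33.3
```

Request:
apply_moves(
  rows=[
    [0, 0, 2, 0, 0, 0],
    [0, 0, 1, 0, 0, 0],
    [0, 0, 0, 0, 0, 0],
    [0, 0, 0, 0, 0, 0],
    [0, 0, 0, 0, 0, 0],
  ],
)

```text
time: 37.48
tool_pos: [619.6, -110.4, 87.5]
tcp_rot: [180.0, 0.0, 129.8]
ft_force: [0.5, -0.2, -0.9]
finger_gap: 62.9
grip_force: 33.3
```

Run:
```python
from h import *
heldband((619.6,-109.9),8.4)
```

```text
[ 619.6 -110.4   87.5] [180.    0.  129.8] 62.862245174594584 [0.3 0.5 0.4]
band 619.1 -110.2 32.5 top 106.7 16993 dots (np.float64(42.3), 664, 0.9)
lid stub (619.5, -109.6, 8.5, 2140, 119.3) jar (array([ 616.2, -106.4]), 39, np.float64(1.8369329768114548))
shift tool [-0.1  0.6]
```

Request:
apply_moves(
  rows=[
    [0, 0, 0, 0, 0, 0],
    [0, 0, 0, 0, 0, 0],
    [0, 0, 0, 0, 0, 0],
    [0, 0, 0, 0, 0, 0],
    [0, 0, 0, 0, 0, 0],
  ],
  fingers=69,
)

```text
time: 38.15
tool_pos: [619.5, -110.3, 87.3]
tcp_rot: [-180.0, 0.0, 129.8]
ft_force: [0.4, 0.0, -0.3]
finger_gap: 69.0
grip_force: 0.0
```

Request:
apply_moves(
  rows=[
    [0, 0, 0, 0, 0, 0],
    [0, 0, 0, 0, 0, 0],
    [0, 0, 0, 0, 0, 0],
    [0, 0, 0, 0, 0, 0],
    [0, 0, 0, 0, 0, 0.1],
  ],
  fingers=55,
)

```text
time: 38.78
tool_pos: [619.8, -110.4, 87.7]
tcp_rot: [180.0, 0.0, 123.9]
ft_force: [0.1, 0.5, 5.2]
finger_gap: 62.8
grip_force: 33.5
```

Request:
apply_moves(
  rows=[
    [0, 0, 0, 0, 0, 0.15],
    [0, 0, 0, 0, 0, 0.15],
    [0, 0, 0, 0, 0, 0.15],
    [0, 0, 0, 0, 0, 0.15],
    [0, 0, 0, 0, 0, 0.15],
  ],
)

```text
time: 39.4
tool_pos: [619.8, -110.4, 87.7]
tcp_rot: [180.0, 0.0, 80.8]
ft_force: [-0.5, -0.1, 4.6]
finger_gap: 63.0
grip_force: 33.5
```

Request:
apply_moves(
  rows=[
    [0, 0, 0, 0, 0, 0.15],
    [0, 0, 0, 0, 0, 0.15],
    [0, 0, 0, 0, 0, 0.15],
    [0, 0, 0, 0, 0, 0],
    [0, 0, 0, 0, 0, 0],
  ],
)

```text
time: 40.02
tool_pos: [619.8, -110.4, 87.7]
tcp_rot: [180.0, -0.0, 55.5]
ft_force: [0.0, 0.2, 4.6]
finger_gap: 62.9
grip_force: 33.4
```

Run:
```python
from h import *
heldband((619.6,-109.9),8.4); print(sense()["wrist_torque"])
```

```text
[ 619.8 -110.4   87.7] [180.   -0.   55.5] 62.386829562197924 [0.3 0.6 4.8]
band 619.1 -110.3 32.4 top 106.6 16976 dots (np.float64(87.5), 660, 0.91)
lid stub (619.8, -109.9, 8.7, 2143, 119.3) jar (array([ 621.9, -106.3]), 42, np.float64(1.9049103019550835))
shift tool [0.6 0.2]
[ 0.  0. -0.]
```

Request:
apply_moves(
  rows=[
    [0, 0, 0, 0, 0, 0.15],
    [0, 0, 0, 0, 0, 0.15],
    [0, 0, 0, 0, 0, 0.15],
    [0, 0, 0, 0, 0, 0],
    [0, 0, 0, 0, 0, 0],
  ],
)

```text
time: 40.7
tool_pos: [619.8, -110.4, 87.7]
tcp_rot: [180.0, -0.0, 29.7]
ft_force: [0.0, 0.0, 4.9]
finger_gap: 62.9
grip_force: 33.4
```

Request:
apply_moves(
  rows=[
    [0, 0, 0, 0, 0, 0],
    [0, 0, 0, 0, 0, 0],
    [0, 0, 2, 0, 0, 0],
    [0, 0, 2, 0, 0, 0],
    [0, 0, 0, 0, 0, 0],
  ],
  fingers=69,
)

```text
time: 41.32
tool_pos: [619.2, -110.2, 82.8]
tcp_rot: [-180.0, 0.0, 29.5]
ft_force: [0.3, 0.0, 0.2]
finger_gap: 68.8
grip_force: 0.0
```

Request:
apply_moves(
  rows=[
    [0, 0, 0, 0, 0, 0],
    [0, 0, 0, 0, 0, 0],
    [0, 0, 0, 0, 0, 0],
    [0, 0, 0, 0, 0, 0],
    [0, 0, 0, 0, 0, 0],
  ],
  fingers=55,
  grip_force=80,
)

```text
time: 41.95
tool_pos: [620.0, -110.5, 83.8]
tcp_rot: [180.0, -0.0, 29.5]
ft_force: [0.2, 0.5, 5.4]
finger_gap: 61.6
grip_force: 87.2
```

Run:
```python
from h import *
im,d,C=snap("wrist")
p,R,s=tcp(); print(p,s["tcp_rot"],s["finger_gap"],s["grip_force"])
P,u,v=cloud(d,C); print("dots",dots(im,d,C,(619.4,-110.1),106))
for c in("scene","side"):
    im,d,C=snap(c); P,u,v=cloud(d,C)
    # leaf inner face: near line from HL along dir
    dr=np.array([-.828,-.561]); nn=np.array([.561,-.828])
    s_=(P[:,:2]-HL)@dr; t_=(P[:,:2]-HL)@nn
    m=(s_>20)&(s_<200)&(abs(t_)<12)&(P[:,2]>65)&(P[:,2]<152)
    Q=P[m][:,:2]
    for _ in range(5):
        c0=Q.mean(0); vt=np.linalg.svd(Q-c0)[2]; k=abs((P[m][:,:2]-c0)@vt[1])<3; Q=P[m][:,:2][k]
    D=vt[0]*np.sign(vt[0]@dr); n=np.array([-D[1],D[0]]); n*=np.sign(n@nn)
    print(c,len(Q),"dir ang",np.degrees(np.arctan2(D[1],D[0])),"offset of hinge to face",(HL-c0)@n)
    foot=HL-((HL-c0)@n)*n
    print("P1",foot+66*D+40*n,"P2",foot+159*D+40*n)
    top=P[(s_>5)&(s_<225)&(abs(t_+8)<14)&(P[:,2]>155)&(P[:,2]<166)]; ss=(top[:,:2]-HL)@D; print("leaf top s",np.percentile(ss,[.5,99.5]))
    fl=P[(s_>10)&(s_<215)&(t_>0)&(t_<100)&(P[:,2]>48)&(P[:,2]<62)]; ss=(fl[:,:2]-HL)@D; tt=(fl[:,:2]-HL)@n; print("rails s",np.percentile(ss,[1,99]),"t",np.percentile(tt,[1,99]),len(fl))
```

```text
[ 619.9 -110.4   83.8] [180.   -0.   29.5] 61.81432393820678 87.21587114967406
dots (np.float64(61.6), 691, 0.94)
scene 1045 dir ang -148.3944845797688 offset of hinge to face 1.778591288315735
P1 [461.9 278.4] P2 [382.7 229.7]
leaf top s [ 36.4 218.7]
rails s [ 19.9 213.6] t [ 5.2 86.8] 455
side 681 dir ang -148.3515889397749 offset of hinge to face 1.0758756536442005
P1 [462.3 277.8] P2 [383.1 229. ]
leaf top s [  6.8 217.2]
rails s [ 19.6 213.1] t [ 5.8 86.5] 350
```

Run:
```python
from h import *
c=plan([(620,-110,145,30,20),(530,-130,145,50),(455,0,146,80),(450,150,146,121),(462,278,146,121.6)],vmax=35,wmax=.15)
```

```text
[[0,0,-15,0,0,-0.0],[0,0,-16,0,0,-0.0],[0,0,-15,0,0,-0.01],[0,0,-15,0,0,0.0],[-29,-9,0,0,0,-0.12]]
[[-28,-13,0,0,0,-0.11],[-26,-16,0,0,0,-0.12],[10,-28,0,0,0,-0.1],[13,-27,0,0,0,-0.11],[16,-26,-1,0,0,-0.1]]
[[19,-23,0,0,0,-0.11],[21,-22,0,0,0,-0.1],[29,-6,0,0,0,-0.14],[30,-2,0,0,0,-0.15],[30,2,0,0,0,-0.14]]
[[29,7,0,0,0,-0.14],[28,10,0,0,0,-0.15],[26,19,0,0,0,-0.0],[26,19,0,0,0,-0.0],[26,20,0,0,0,-0.01]]
[[25,19,0,0,0,0.0],[0,0,0,0,0,0],[0,0,0,0,0,0],[0,0,0,0,0,0],[0,0,0,0,0,0]]
end [462.  277.7 145.8 121.7]
```

Request:
apply_moves(
  rows=[
    [0, 0, -15, 0, 0, 0],
    [0, 0, -16, 0, 0, 0],
    [0, 0, -15, 0, 0, -0.01],
    [0, 0, -15, 0, 0, 0],
    [-29, -9, 0, 0, 0, -0.12],
  ],
)

```text
time: 42.72
tool_pos: [592.1, -117.2, 147.3]
tcp_rot: [179.8, -0.2, 37.1]
ft_force: [-0.8, -1.1, -4.4]
finger_gap: 61.7
grip_force: 89.7
```

Request:
apply_moves(
  rows=[
    [-28, -13, 0, 0, 0, -0.11],
    [-26, -16, 0, 0, 0, -0.12],
    [10, -28, 0, 0, 0, -0.1],
    [13, -27, 0, 0, 0, -0.11],
    [16, -26, -1, 0, 0, -0.1],
  ],
)

```text
time: 43.35
tool_pos: [483.7, -51.2, 146.1]
tcp_rot: [180.0, -0.0, 68.0]
ft_force: [0.3, 0.0, -3.6]
finger_gap: 62.0
grip_force: 89.7
```

Request:
apply_moves(
  rows=[
    [19, -23, 0, 0, 0, -0.11],
    [21, -22, 0, 0, 0, -0.1],
    [29, -6, 0, 0, 0, -0.14],
    [30, -2, 0, 0, 0, -0.15],
    [30, 2, 0, 0, 0, -0.14],
  ],
)

```text
time: 43.98
tool_pos: [451.5, 91.3, 146.3]
tcp_rot: [179.9, 0.0, 104.8]
ft_force: [0.4, 0.1, -4.6]
finger_gap: 61.7
grip_force: 89.7
```

Request:
apply_moves(
  rows=[
    [29, 7, 0, 0, 0, -0.14],
    [28, 10, 0, 0, 0, -0.15],
    [0, 0, 0, 0, 0, 0],
    [0, 0, 0, 0, 0, 0],
    [0, 0, 0, 0, 0, 0],
  ],
)

```text
time: 44.6
tool_pos: [449.5, 149.1, 145.6]
tcp_rot: [180.0, 0.0, 121.1]
ft_force: [0.8, -0.8, -4.8]
finger_gap: 61.9
grip_force: 89.7
```

Run:
```python
from h import *
p,R,s=tcp(); print(p,s["tcp_rot"],s["finger_gap"],s["ft_force"])
im,d,C=snap("scene","s10.png"); places(["jar_b","band_1","lid_1"],"scene")
cv2.imwrite("pics/s10c.png",cv2.resize(im[150:350,120:320,::-1],(600,600)))
plan([(462,278,146,121.6),(462,278,103,121.6,12)],vmax=35)
```

```text
[449.5 149.1 145.6] [180.    0.  121.1] 61.923332093158294 [ 0.8 -0.8 -4.8]
scene jar_b [ 613.7 -346.6   10.4] 0.82
scene jar_b [447.1 153.3  70.9] 0.64
scene band_1 [ 486.6 -255.8    8.5] 0.57
scene lid_1 [449.3 157.8 150.9] 0.61
scene lid_1 [ 493.8 -342.3    9.7] 0.59
[[26,19,0,0,0,-0.0],[26,20,0,0,0,-0.0],[26,19,-1,0,0,-0.01],[25,19,0,0,0,0.0],[0,0,11,0,0,0.0]]
[[0,0,11,0,0,0.0],[0,0,10,0,0,0.0],[0,0,11,0,0,0.0],[0,0,0,0,0,0],[0,0,0,0,0,0]]
end [461.9 277.4 103.3 121.7]
```

View pics/s10c.png

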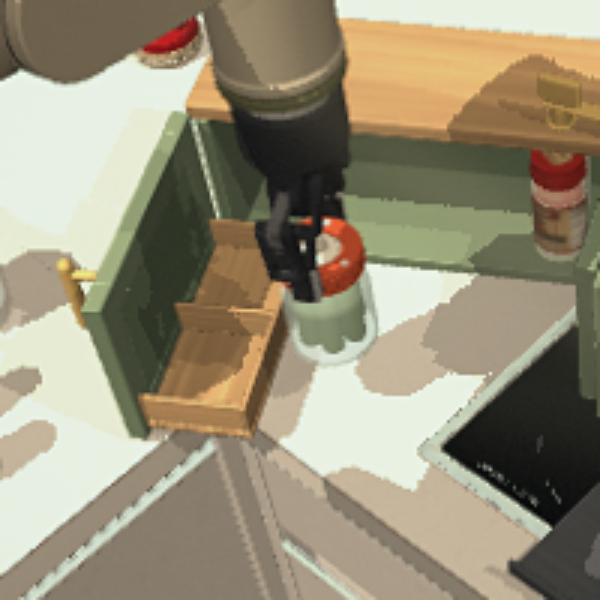

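Request:
apply_moves(
  rows=[
    [26, 19, 0, 0, 0, 0],
    [26, 19, 0, 0, 0, 0],
    [26, 18, -1, 0, 0, -0.01],
    [25, 15, 0, 0, 0, 0],
    [0, 0, 0, 0, 0, 0],
  ],
)

```text
time: 45.42
tool_pos: [456.4, 276.1, 146.2]
tcp_rot: [180.0, -0.0, 121.8]
ft_force: [-0.5, -1.4, -3.3]
finger_gap: 61.5
grip_force: 89.7
```

Request:
apply_moves(
  rows=[
    [0, 0, 10, 0, 0, 0],
    [0, 0, 11, 0, 0, 0],
    [0, 0, 11, 0, 0, 0],
    [0, 0, 9, 0, 0, 0],
    [0, 0, 0, 0, 0, 0],
  ],
)

```text
time: 46.05
tool_pos: [455.8, 274.1, 104.0]
tcp_rot: [-179.9, -0.0, 121.7]
ft_force: [0.3, -0.3, -3.2]
finger_gap: 61.7
grip_force: 89.7
```

Run:
```python
from h import *
p,R,s=tcp(); print(p,s["tcp_rot"],s["finger_gap"],s["ft_force"])
```

```text
[455.8 274.1 104. ] [-179.9   -0.   121.7] 61.747340962513945 [ 0.3 -0.3 -3.2]
```

Run:
```python
from h import *
plan([(455,150,230,121),(470,-60,230,100),(490,-345.5,110,90)],vmax=45,start=(457,275,222,121.7))
```

```text
[[-35,-22,-3,0,0,0.0],[-35,-23,-2,0,0,0.01],[-36,-22,-3,0,0,0.0],[-37,-19,0,0,0,0.07],[-39,-17,0,0,0,0.08]]
[[-40,-13,0,0,0,0.07],[-41,-10,0,0,0,0.07],[-41,-8,0,0,0,0.08],[-41,-4,17,0,0,0.02],[-40,-4,17,0,0,0.03]]
[[-41,-2,17,0,0,0.02],[-41,-1,18,0,0,0.03],[-41,0,17,0,0,0.02],[-41,0,17,0,0,0.03],[-41,2,17,0,0,0.02]]
end [ 489.9 -345.8  110.    90.2]
```

Request:
apply_moves(
  rows=[
    [0, 3, 0, 0, 0, 0],
    [0, 0, 1, 0, 0, 0],
    [0, 0, 1, 0, 0, 0],
    [0, 0, 0, 0, 0, 0],
    [0, 0, 0, 0, 0, 0],
  ],
)

```text
time: 46.68
tool_pos: [459.0, 276.3, 103.3]
tcp_rot: [180.0, 0.0, 121.7]
ft_force: [0.0, -0.4, -4.2]
finger_gap: 61.7
grip_force: 89.7
```

Request:
apply_moves(
  rows=[
    [0, 0, 0, 0, 0, 0],
    [0, 0, 0, 0, 0, 0],
    [0, 0, 0, 0, 0, 0],
    [0, 0, -20, 0, 0, 0],
    [0, 0, -30, 0, 0, 0],
  ],
  fingers=72,
)

```text
time: 47.3
tool_pos: [458.7, 276.1, 153.5]
tcp_rot: [-179.9, -0.0, 121.7]
ft_force: [0.3, 0.9, 0.9]
finger_gap: 72.2
grip_force: 0.0
```

Request:
apply_moves(
  rows=[
    [0, 0, -35, 0, 0, 0],
    [0, 0, -35, 0, 0, 0],
    [0, 0, 0, 0, 0, 0],
    [0, 0, 0, 0, 0, 0],
    [0, 0, 0, 0, 0, 0],
  ],
)

```text
time: 47.92
tool_pos: [458.5, 276.0, 222.0]
tcp_rot: [-179.9, -0.0, 121.7]
ft_force: [-0.9, 0.1, 0.3]
finger_gap: 72.4
grip_force: 0.0
```

Request:
apply_moves(
  rows=[
    [-35, -22, -3, 0, 0, 0],
    [-35, -23, -2, 0, 0, 0.01],
    [-36, -22, -3, 0, 0, 0],
    [-37, -19, 0, 0, 0, 0.07],
    [-39, -17, 0, 0, 0, 0.08],
  ],
)

```text
time: 48.55
tool_pos: [462.4, 65.7, 230.3]
tcp_rot: [-179.9, -0.0, 112.4]
ft_force: [0.5, -1.0, -0.2]
finger_gap: 72.0
grip_force: 0.0
```

Request:
apply_moves(
  rows=[
    [-40, -13, 0, 0, 0, 0.07],
    [-41, -10, 0, 0, 0, 0.07],
    [-41, -8, 0, 0, 0, 0.08],
    [-41, -4, 17, 0, 0, 0.02],
    [-40, -4, 17, 0, 0, 0.03],
  ],
  fingers=40,
)

```text
time: 49.18
tool_pos: [477.4, -141.2, 196.0]
tcp_rot: [-180.0, -0.0, 97.0]
ft_force: [1.7, 1.0, -0.5]
finger_gap: 39.7
grip_force: 0.0
```

Request:
apply_moves(
  rows=[
    [-41, -2, 17, 0, 0, 0.02],
    [-41, -1, 18, 0, 0, 0.03],
    [-41, 0, 17, 0, 0, 0.02],
    [-41, 0, 17, 0, 0, 0.03],
    [-41, 2, 17, 0, 0, 0.02],
  ],
)

```text
time: 49.8
tool_pos: [491.7, -345.4, 109.4]
tcp_rot: [-179.9, -0.1, 90.2]
ft_force: [0.4, -0.6, 0.2]
finger_gap: 39.9
grip_force: 0.0
```

Request:
apply_moves(
  rows=[
    [0, 0, 0, 0, 0, 0],
    [0, 0, 0, 0, 0, 0],
    [0, 0, 0, 0, 0, 0],
    [0, 0, 0, 0, 0, 0],
    [0, 0, 0, 0, 0, 0],
  ],
)

```text
time: 50.42
tool_pos: [492.8, -344.1, 111.9]
tcp_rot: [180.0, 0.0, 90.3]
ft_force: [0.6, -0.2, -0.6]
finger_gap: 40.0
grip_force: 0.0
```

Run:
```python
from h import *
im,d,C=snap("wrist","w11.png")
p,R,s=tcp(); print(p,s["tcp_rot"])
P,u,v=cloud(d,C)
e=enc(P,(490.1,-345.8),30,28,40); print("lid2",e,enc(P,(490,-346),40,14,21))
print("band",enc(P,(487,-254),45,20,32)); print("jar",rimfit(P,(614.5,-346.5)))
im,d,C=snap("scene"); P,u,v=cloud(d,C)
print("jar in rack: stub",enc(P,(460,277),20,130,145),"band top",enc(P,(460,277),36,118,128))
places(["jar_a"],"scene")
plan([(e[0],e[1],21.5,90,25)])
```

```text
[ 492.7 -344.2  111.8] [180.    0.   90.3]
lid2 (490.4, -346.6, 8.1, 656, 33.5) (490.3, -346.8, 23.7, 3947, 17.5)
band (486.3, -254.4, 32.5, 9078, 26.4)
jar (array([ 614.4, -346.9]), 29, np.float64(0.35346011692135565))
jar in rack: stub None band top None
scene jar_a [ 612.7 -344.5   10.9] 0.62
[[-1,-1,23,0,0,0.0],[0,0,22,0,0,0.0],[-1,-1,23,0,0,0.0],[0,0,22,0,0,0.0],[0,0,0,0,0,0]]
end [ 490.6 -346.4   21.5   90.2]
```

Request:
apply_moves(
  rows=[
    [-1, -1, 23, 0, 0, 0],
    [0, 0, 22, 0, 0, 0],
    [-1, -1, 23, 0, 0, 0],
    [0, 0, 22, 0, 0, 0],
    [0, 0, 0, 0, 0, 0],
  ],
)

```text
time: 51.2
tool_pos: [488.9, -345.2, 19.1]
tcp_rot: [-179.8, -0.2, 90.2]
ft_force: [0.5, -0.7, 0.2]
finger_gap: 39.9
grip_force: 0.0
```

Request:
apply_moves(
  rows=[
    [0, 0, 0, 0, 0, 0],
    [0, 0, 0, 0, 0, 0],
    [0, 0, 0, 0, 0, 0],
    [0, 0, 0, 0, 0, 0],
    [0, 0, 0, 0, 0, 0],
  ],
  fingers=8,
  grip_force=30,
)

```text
time: 51.82
tool_pos: [491.3, -347.2, 22.7]
tcp_rot: [179.9, 0.1, 90.2]
ft_force: [-0.5, 0.6, 7.3]
finger_gap: 13.9
grip_force: 29.7
```

Request:
apply_moves(
  rows=[
    [0, 0, -20, 0, 0, 0],
    [0, 0, -30, 0, 0, 0],
    [0, 0, -30, 0, 0, 0],
    [0, 0, -30, 0, 0, 0],
    [0, 24, 0, 0, 0, 0],
  ],
)

```text
time: 52.45
tool_pos: [515.7, -348.2, 136.6]
tcp_rot: [179.7, 0.3, 90.2]
ft_force: [0.7, 0.7, -0.2]
finger_gap: 14.0
grip_force: 29.3
```

Request:
apply_moves(
  rows=[
    [0, 25, 0, 0, 0, 0],
    [0, 25, 0, 0, 0, 0],
    [0, 25, 0, 0, 0, 0],
    [0, 25, 0, 0, 0, 0],
    [0, 0, 0, 0, 0, 0],
  ],
)

```text
time: 53.08
tool_pos: [615.7, -345.6, 132.3]
tcp_rot: [179.9, 0.0, 90.3]
ft_force: [-0.3, 0.2, -0.5]
finger_gap: 14.0
grip_force: 29.4
```

Request:
apply_moves(
  rows=[
    [0, 0, 0, 0, 0, 0],
    [0, 0, 0, 0, 0, 0],
    [0, 0, 0, 0, 0, 0],
    [0, 0, 0, 0, 0, 0],
    [0, 0, 0, 0, 0, 0],
  ],
)

```text
time: 53.7
tool_pos: [614.3, -346.1, 131.4]
tcp_rot: [180.0, 0.0, 90.2]
ft_force: [-0.6, 0.2, -0.4]
finger_gap: 14.4
grip_force: 29.4
```

```bash
cat >> h.py <<'E'
def heldlid(c,z0,z1):
    im,d,C=snap("wrist"); p,R,s=tcp(); P,u,v=cloud(d,C)
    e=enc(P,p[:2],27,z0,z1); j=rimfit(P,c); print(p,s["finger_gap"],"lid",e,"jar",j)
    print("shift tool",R[:2,:2].T@(j[0]-np.array(e[:2])),"lower",e[4]-103.4)
E
python3 - <<'E'
from h import *
heldlid((614.4,-346.9),108,136)
im,d,C=snap("scene","s11.png"); P,u,v=cloud(d,C)
print("jar in rack: stub",enc(P,(460,277),20,130,145),"band top",enc(P,(460,277),36,118,128))
E
```

```text
[ 614.3 -346.   131.3] 14.422219064923082 lid (613.8, -345.8, 24.0, 5382, 126.1) jar (array([ 614.8, -347. ]), 15, np.float64(0.1640556201698106))
shift tool [-1.2  1. ] lower 22.69999999999999
jar in rack: stub None band top (441.0, 264.1, 23.6, 63, 122.6)
```

Request:
apply_moves(
  rows=[
    [-1, 1, 0, 0, 0, 0],
    [0, 0, 7, 0, 0, 0],
    [0, 0, 7, 0, 0, 0],
    [0, 0, 5, 0, 0, 0],
    [0, 0, 3, 0, 0, 0],
  ],
)

```text
time: 54.42
tool_pos: [615.1, -346.8, 108.7]
tcp_rot: [-180.0, -0.0, 90.2]
ft_force: [-4.2, 1.8, 13.1]
finger_gap: 14.1
grip_force: 30.4
```

Run:
```python
from h import *
heldlid((614.6,-346.8),102.5,113); print(sense()["ft_force"])
cv2.imwrite("pics/s11c.png",cv2.resize(cv2.imread("pics/s11.png")[140:320,120:300],(540,540)))
```

```text
[ 615.3 -346.9  109. ] 13.685173420555381 lid (614.2, -346.2, 23.8, 4989, 103.6) jar (array([ 614.7, -347. ]), 20, np.float64(0.41048967277192494))
shift tool [-0.8  0.5] lower 0.19999999999998863
[0.  0.1 0.4]
```

View pics/s11c.png

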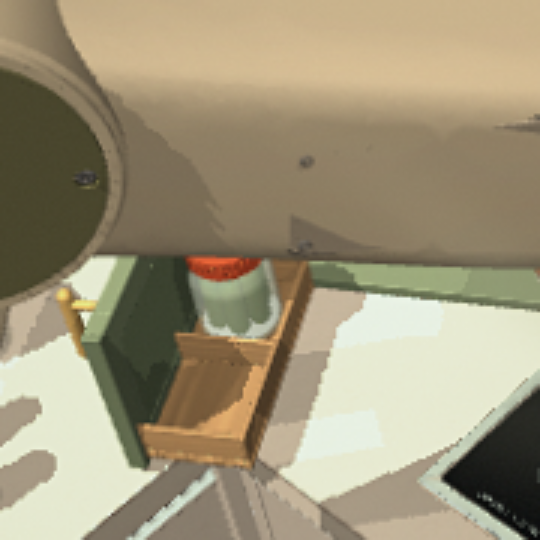

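Request:
apply_moves(
  rows=[
    [0, 0, 0, 0, 0, 0],
    [0, 0, 0, 0, 0, 0],
    [0, 0, 0, 0, 0, 0],
    [0, 0, -25, 0, 0, 0],
    [0, 0, -40, 0, 0, 0],
  ],
  fingers=30,
)

```text
time: 55.1
tool_pos: [614.2, -346.3, 172.6]
tcp_rot: [-179.8, -0.1, 90.2]
ft_force: [-0.0, 0.8, 0.8]
finger_gap: 30.2
grip_force: 0.0
```

Request:
apply_moves(
  rows=[
    [0, -40, -10, 0, 0, 0],
    [0, -40, -10, 0, 0, 0],
    [0, 0, 0, 0, 0, 0],
    [0, 0, 0, 0, 0, 0],
    [0, 0, 0, 0, 0, 0],
  ],
  fingers=66,
)

```text
time: 55.72
tool_pos: [536.1, -347.2, 194.0]
tcp_rot: [-180.0, -0.0, 90.3]
ft_force: [-0.0, -0.2, 0.4]
finger_gap: 66.1
grip_force: 0.0
```

Run:
```python
from h import *
im,d,C=snap("wrist","w12.png")
p,R,s=tcp(); print(p)
P,u,v=cloud(d,C)
j=rimfit(P,(614.6,-346.8)); print(j, enc(P,j[0],24.5,101.5,108),enc(P,j[0],24,112,125))
print(lugs(P,j[0],90,101.5))
e=enc(P,(486.3,-254.4),45,20,32); print("band",e,dots(im,d,C,e[:2]))
plan([(e[0],e[1],90,90)],vmax=40)
```

```text
[ 536.1 -347.1  193.8]
(array([ 614.6, -346.8]), 36, np.float64(0.4796945939043597)) (614.7, -346.6, 23.9, 3876, 103.4) (614.5, -346.3, 8.4, 744, 119.2)
(np.float64(81.9), np.float64(0.76), array([ 0,  0,  0,  6, 53, 61, 67,  1,  0,  0,  0,  9, 66, 59, 51,  1,  0,
        0,  0,  1, 18, 23, 22,  0]))
band (486.0, -254.4, 32.6, 4829, 26.4) (np.float64(112.8), 161, 0.99)
[[23,-12,26,0,0,0.0],[23,-13,26,0,0,0.0],[24,-12,26,0,0,0.0],[23,-13,26,0,0,0.0],[0,0,0,0,0,0]]
end [ 485.6 -254.3   89.8   90.3]
```

Run:
```python
from h import *
plan([(614.6,-346.7,127,119.5)],vmax=30,start=(486.2,-254.4,127,90.3))
```

```text
[[-15,21,0,0,0,-0.08],[-18,20,0,0,0,-0.09],[-19,19,0,0,0,-0.08],[-20,17,0,0,0,-0.09],[-22,15,0,0,0,-0.08]]
[[-22,13,0,0,0,-0.09],[0,0,0,0,0,0],[0,0,0,0,0,0],[0,0,0,0,0,0],[0,0,0,0,0,0]]
end [ 614.7 -346.3  127.   119.5]
```

Request:
apply_moves(
  rows=[
    [23, -12, 26, 0, 0, 0],
    [23, -13, 26, 0, 0, 0],
    [24, -12, 26, 0, 0, 0],
    [23, -13, 26, 0, 0, 0],
    [0, 0, 0, 0, 0, 0],
  ],
  fingers=80,
)

```text
time: 56.4
tool_pos: [482.9, -251.7, 87.0]
tcp_rot: [-179.7, -0.2, 90.3]
ft_force: [-0.3, -0.6, -0.2]
finger_gap: 79.8
grip_force: 0.0
```

Request:
apply_moves(
  rows=[
    [0, 0, 0, 0, 0, 0],
    [0, 0, 25, 0, 0, 0],
    [0, 0, 25, 0, 0, 0],
    [0, 0, 24, 0, 0, 0],
    [0, 0, 10, 0, 0, 0],
  ],
)

```text
time: 57.02
tool_pos: [485.6, -255.4, 6.1]
tcp_rot: [180.0, 0.0, 90.2]
ft_force: [-0.4, -0.3, 0.3]
finger_gap: 80.2
grip_force: 0.0
```

Request:
apply_moves(
  rows=[
    [0, 0, 0, 0, 0, 0],
    [0, 0, 0, 0, 0, 0],
    [0, 0, 0, 0, 0, 0],
    [0, 0, 0, 0, 0, 0],
    [0, 0, 0, 0, 0, 0],
  ],
  fingers=55,
  grip_force=30,
)

```text
time: 57.65
tool_pos: [485.5, -254.8, 6.9]
tcp_rot: [179.9, 0.0, 90.2]
ft_force: [0.1, -0.1, 2.6]
finger_gap: 63.5
grip_force: 33.3
```

Request:
apply_moves(
  rows=[
    [0, 0, -20, 0, 0, 0],
    [0, 0, -30, 0, 0, 0],
    [0, 0, -30, 0, 0, 0],
    [0, 0, -40, 0, 0, 0],
    [0, 0, 0, 0, 0, 0],
  ],
)

```text
time: 58.28
tool_pos: [487.4, -256.0, 130.5]
tcp_rot: [179.7, 0.2, 90.2]
ft_force: [0.1, -0.4, -0.4]
finger_gap: 63.3
grip_force: 33.3
```

Request:
apply_moves(
  rows=[
    [-15, 21, 0, 0, 0, -0.08],
    [-18, 20, 0, 0, 0, -0.09],
    [-19, 19, 0, 0, 0, -0.08],
    [-20, 17, 0, 0, 0, -0.09],
    [-22, 15, 0, 0, 0, -0.08],
  ],
)

```text
time: 58.9
tool_pos: [592.6, -331.9, 124.6]
tcp_rot: [-179.9, -0.1, 114.5]
ft_force: [0.7, 0.1, -0.8]
finger_gap: 63.2
grip_force: 33.3
```

Request:
apply_moves(
  rows=[
    [-22, 13, 0, 0, 0, -0.09],
    [0, 0, 0, 0, 0, 0],
    [0, 0, 0, 0, 0, 0],
    [0, 0, 0, 0, 0, 0],
    [0, 0, 0, 0, 0, 0],
  ],
)

```text
time: 59.52
tool_pos: [613.1, -346.3, 126.5]
tcp_rot: [180.0, 0.0, 119.4]
ft_force: [-0.3, -0.4, -0.2]
finger_gap: 63.2
grip_force: 33.3
```

Run:
```python
from h import *
heldband((614.6,-346.6),8.4)
```

```text
[ 613.2 -346.4  126.6] [180.    0.  119.4] 63.645930256276294 [-0.4  0.7 -0.1]
band 612.8 -345.5 32.6 top 146.5 17263 dots (np.float64(22.4), 561, 0.99)
lid stub (614.7, -346.8, 8.1, 954, 119.5) jar (array([ 614.3, -347. ]), 23, np.float64(0.3175103444882206))
shift tool [-1.8  1. ]
```

Request:
apply_moves(
  rows=[
    [-2, 1, 0, 0, 0, 0],
    [0, 0, 10, 0, 0, 0],
    [0, 0, 10, 0, 0, 0],
    [0, 0, 10, 0, 0, 0],
    [0, 0, 6, 0, 0, 0],
  ],
)

```text
time: 60.2
tool_pos: [614.7, -347.5, 88.7]
tcp_rot: [-180.0, -0.1, 119.4]
ft_force: [-0.5, 0.3, -0.1]
finger_gap: 63.2
grip_force: 33.3
```

Request:
apply_moves(
  rows=[
    [0, 0, 2, 0, 0, 0],
    [0, 0, 2, 0, 0, 0],
    [0, 0, 0, 0, 0, 0],
    [0, 0, 0, 0, 0, 0],
    [0, 0, 0, 0, 0, 0],
  ],
)

```text
time: 60.82
tool_pos: [615.4, -347.9, 86.5]
tcp_rot: [180.0, 0.0, 119.4]
ft_force: [-0.4, -1.1, -0.1]
finger_gap: 63.1
grip_force: 33.3
```

Run:
```python
from h import *
heldband((614.6,-346.6),8.4)
```

```text
[ 615.4 -347.9   86.5] [180.    0.  119.4] 63.392744932301184 [0.3 0.4 0.6]
band 614.8 -347.4 32.6 top 106.5 17283 dots (np.float64(22.2), 618, 0.97)
lid stub (614.4, -346.3, 8.4, 2179, 119.3) jar (array([ 612.2, -343.3]), 43, np.float64(2.0363288492008236))
shift tool [0.8 0.2]
```

Dropped in the gap. Release/regrip, turn clockwise 100°, then regrip lower and firmer.

Request:
apply_moves(
  rows=[
    [0, 0, 0, 0, 0, 0],
    [0, 0, 0, 0, 0, 0],
    [0, 0, 0, 0, 0, 0],
    [0, 0, 0, 0, 0, 0],
    [0, 0, 0, 0, 0, 0],
  ],
  fingers=69,
)

```text
time: 61.5
tool_pos: [615.3, -347.8, 86.3]
tcp_rot: [-180.0, -0.0, 119.5]
ft_force: [0.2, -0.0, 0.1]
finger_gap: 69.0
grip_force: 0.0
```

Request:
apply_moves(
  rows=[
    [0, 0, 0, 0, 0, 0],
    [0, 0, 0, 0, 0, 0],
    [0, 0, 0, 0, 0, 0],
    [0, 0, 0, 0, 0, 0],
    [0, 0, 0, 0, 0, 0.1],
  ],
  fingers=55,
)

```text
time: 62.12
tool_pos: [615.6, -348.0, 86.8]
tcp_rot: [180.0, 0.0, 113.6]
ft_force: [-0.5, -0.4, 4.9]
finger_gap: 63.8
grip_force: 33.3
```

Request:
apply_moves(
  rows=[
    [0, 0, 0, 0, 0, 0.15],
    [0, 0, 0, 0, 0, 0.15],
    [0, 0, 0, 0, 0, 0.15],
    [0, 0, 0, 0, 0, 0.15],
    [0, 0, 0, 0, 0, 0.15],
  ],
)

```text
time: 62.75
tool_pos: [615.5, -348.1, 86.8]
tcp_rot: [180.0, 0.0, 70.5]
ft_force: [0.3, -0.4, 4.8]
finger_gap: 63.2
grip_force: 33.3
```

Request:
apply_moves(
  rows=[
    [0, 0, 0, 0, 0, 0.15],
    [0, 0, 0, 0, 0, 0.15],
    [0, 0, 0, 0, 0, 0.15],
    [0, 0, 0, 0, 0, 0.15],
    [0, 0, 0, 0, 0, 0.15],
  ],
)

```text
time: 63.38
tool_pos: [615.5, -348.0, 86.8]
tcp_rot: [180.0, -0.0, 27.5]
ft_force: [-0.1, 0.2, 5.0]
finger_gap: 63.4
grip_force: 33.2
```

Request:
apply_moves(
  rows=[
    [0, 0, 0, 0, 0, 0.15],
    [0, 0, 0, 0, 0, 0],
    [0, 0, 0, 0, 0, 0],
    [0, 0, 0, 0, 0, 0],
    [0, 0, 0, 0, 0, 0],
  ],
)

```text
time: 64.0
tool_pos: [615.6, -348.0, 86.8]
tcp_rot: [180.0, -0.0, 19.4]
ft_force: [-0.7, 0.0, 5.4]
finger_gap: 63.4
grip_force: 33.5
```

Run:
```python
from h import *
heldband((614.6,-346.6),8.4)
```

```text
[ 615.6 -348.    86.8] [180.   -0.   19.4] 63.417726661599254 [-0.5  0.8  5.5]
band 615.1 -347.5 32.7 top 106.6 17199 dots (np.float64(42.1), 578, 0.95)
lid stub (615.8, -346.3, 8.5, 2165, 119.3) jar (array([ 619.5, -346.1]), 42, np.float64(1.9688915502175377))
shift tool [-0.2 -1. ]
```

Request:
apply_moves(
  rows=[
    [0, 0, 0, 0, 0, 0],
    [0, 0, 0, 0, 0, 0],
    [0, 0, 2, 0, 0, 0],
    [0, 0, 2, 0, 0, 0],
    [0, 0, 0, 0, 0, 0],
  ],
  fingers=69,
)

```text
time: 64.68
tool_pos: [615.1, -347.7, 81.8]
tcp_rot: [-180.0, 0.0, 19.2]
ft_force: [-0.3, 0.8, 0.2]
finger_gap: 69.1
grip_force: 0.0
```

Request:
apply_moves(
  rows=[
    [0, 0, 0, 0, 0, 0],
    [0, 0, 0, 0, 0, 0],
    [0, 0, 0, 0, 0, 0],
    [0, 0, 0, 0, 0, 0],
    [0, 0, 0, 0, 0, 0],
  ],
  fingers=55,
  grip_force=80,
)

```text
time: 65.3
tool_pos: [615.6, -348.1, 82.8]
tcp_rot: [180.0, -0.0, 19.2]
ft_force: [0.0, -0.5, 5.1]
finger_gap: 62.0
grip_force: 87.4
```

Run:
```python
from h import *
p,R,s=tcp(); print(p,s["tcp_rot"],s["finger_gap"])
c=plan([(p[0],p[1],p[2]+62,19.4,20),(500,-250,146,50),(440,0,146,90),(415,140,146,121.5),(379.6,227,146,121.6,25)],vmax=38,wmax=.14)
```

```text
[ 615.6 -348.1   82.8] [180.   -0.   19.2] 62.039345493870954
[[0,0,-16,0,0,-0.0],[0,0,-15,0,0,-0.0],[0,0,-16,0,0,-0.0],[0,0,-15,0,0,-0.0],[-19,-33,0,0,0,-0.13]]
[[-15,-35,-1,0,0,-0.14],[-10,-36,0,0,0,-0.13],[-5,-38,0,0,0,-0.14],[22,-29,0,0,0,-0.1],[25,-28,0,0,0,-0.1]]
[[27,-24,0,0,0,-0.1],[30,-22,0,0,0,-0.1],[31,-18,0,0,0,-0.1],[34,-16,0,0,0,-0.1],[34,-12,0,0,0,-0.1]]
[[35,-6,0,0,0,-0.14],[36,-1,0,0,0,-0.13],[35,3,0,0,0,-0.14],[35,9,0,0,0,-0.14],[23,4,0,0,0,0.0]]
[[23,4,0,0,0,0.0],[23,4,0,0,0,0.0],[23,4,0,0,0,0.0],[0,0,0,0,0,0],[0,0,0,0,0,0]]
end [380.1 227.1 145.8 121.7]
```

Request:
apply_moves(
  rows=[
    [0, 0, -16, 0, 0, 0],
    [0, 0, -15, 0, 0, 0],
    [0, 0, -16, 0, 0, 0],
    [0, 0, -15, 0, 0, 0],
    [-19, -33, 0, 0, 0, -0.13],
  ],
)

```text
time: 65.92
tool_pos: [588.3, -324.7, 147.0]
tcp_rot: [179.7, -0.1, 26.7]
ft_force: [-0.6, 0.8, -4.4]
finger_gap: 62.2
grip_force: 89.9
```

Request:
apply_moves(
  rows=[
    [-15, -35, -1, 0, 0, -0.14],
    [-10, -36, 0, 0, 0, -0.13],
    [-5, -38, 0, 0, 0, -0.14],
    [22, -29, 0, 0, 0, -0.1],
    [25, -28, 0, 0, 0, -0.1],
  ],
)

```text
time: 66.55
tool_pos: [482.0, -177.0, 146.4]
tcp_rot: [179.9, -0.0, 61.7]
ft_force: [1.2, 0.7, -4.5]
finger_gap: 62.0
grip_force: 89.8
```

Request:
apply_moves(
  rows=[
    [27, -24, 0, 0, 0, -0.1],
    [30, -22, 0, 0, 0, -0.1],
    [31, -18, 0, 0, 0, -0.1],
    [34, -16, 0, 0, 0, -0.1],
    [34, -12, 0, 0, 0, -0.1],
  ],
)

```text
time: 67.18
tool_pos: [439.3, 1.1, 146.4]
tcp_rot: [179.9, 0.0, 90.4]
ft_force: [0.6, 0.3, -5.0]
finger_gap: 61.8
grip_force: 89.8
```

Request:
apply_moves(
  rows=[
    [35, -6, 0, 0, 0, -0.14],
    [36, -1, 0, 0, 0, -0.13],
    [35, 3, 0, 0, 0, -0.14],
    [35, 9, 0, 0, 0, -0.14],
    [0, 0, 0, 0, 0, 0],
  ],
)

```text
time: 67.8
tool_pos: [414.4, 142.7, 146.3]
tcp_rot: [179.9, -0.0, 122.0]
ft_force: [0.1, -1.0, -4.8]
finger_gap: 61.9
grip_force: 89.8
```

Run:
```python
from h import *
im,d,C=snap("wrist")
im,d,C=snap("scene","s13.png")
cv2.imwrite("pics/s13c.png",cv2.resize(im[140:340,120:320,::-1],(600,600)))
p,R,s=tcp(); print(p,s["tcp_rot"],s["finger_gap"],s["ft_force"])
plan([(379.6,227,146,121.6,25)])
```

```text
[414.8 140.8 146. ] [180.    0.  121.7] 62.31047014591397 [ 0.2 -0.6 -4.5]
[[23,4,0,0,0,0.0],[23,4,0,0,0,0.0],[23,4,0,0,0,0.0],[23,3,0,0,0,0.0],[0,0,0,0,0,0]]
end [379.1 226.9 146.  121.7]
```

View pics/s13c.png

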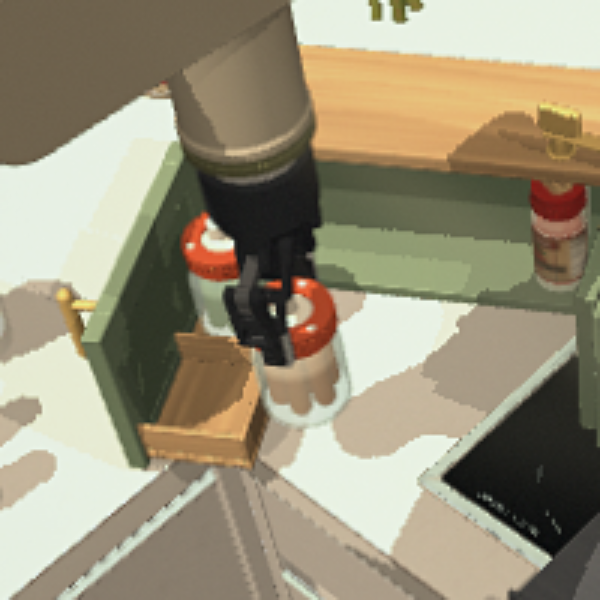

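Request:
apply_moves(
  rows=[
    [23, 4, 0, 0, 0, 0],
    [23, 4, 0, 0, 0, 0],
    [23, 4, 0, 0, 0, 0],
    [23, 3, 0, 0, 0, 0],
    [0, 0, 0, 0, 0, 0],
  ],
)

```text
time: 68.53
tool_pos: [379.0, 226.9, 145.6]
tcp_rot: [180.0, 0.0, 121.7]
ft_force: [-0.4, -0.4, -4.2]
finger_gap: 62.1
grip_force: 89.8
```

Request:
apply_moves(
  rows=[
    [0, 0, 0, 0, 0, 0],
    [0, 0, 12, 0, 0, 0],
    [0, 0, 12, 0, 0, 0],
    [0, 0, 11, 0, 0, 0],
    [0, 0, 9, 0, 0, 0],
  ],
)

```text
time: 69.15
tool_pos: [378.6, 226.5, 100.1]
tcp_rot: [-179.9, -0.0, 121.7]
ft_force: [-1.9, -1.9, 24.8]
finger_gap: 62.0
grip_force: 94.1
```

Request:
apply_moves(
  rows=[
    [0, 0, 0, 0, 0, 0],
    [0, 0, 0, 0, 0, 0],
    [0, 0, 0, 0, 0, 0],
    [0, 0, 0, 0, 0, 0],
    [0, 0, 0, 0, 0, 0],
  ],
)

```text
time: 69.78
tool_pos: [378.9, 226.7, 101.2]
tcp_rot: [-180.0, 0.0, 121.7]
ft_force: [-0.0, -1.0, -4.3]
finger_gap: 62.1
grip_force: 89.9
```

Touched and settled. Release, raise, back off and verify.

Request:
apply_moves(
  rows=[
    [0, 0, 0, 0, 0, 0],
    [0, 0, 0, 0, 0, 0],
    [0, 0, 0, 0, 0, 0],
    [0, 0, -20, 0, 0, 0],
    [0, 0, -30, 0, 0, 0],
  ],
  fingers=72,
)

```text
time: 70.4
tool_pos: [378.2, 226.4, 151.0]
tcp_rot: [-179.9, -0.0, 121.7]
ft_force: [1.0, 0.5, -0.0]
finger_gap: 71.8
grip_force: 0.0
```

Request:
apply_moves(
  rows=[
    [0, 0, -40, 0, 0, 0],
    [0, 0, -40, 0, 0, 0],
    [-40, 0, 0, 0, 0, 0],
    [-40, 0, 0, 0, 0, 0],
    [-20, 0, 0, 0, 0, 0],
  ],
)

```text
time: 71.03
tool_pos: [432.5, 140.3, 231.7]
tcp_rot: [180.0, 0.0, 121.7]
ft_force: [-0.5, 0.6, 0.1]
finger_gap: 71.8
grip_force: 0.0
```

Request:
apply_moves(
  rows=[
    [0, 0, 0, 0, 0, 0],
    [0, 0, 0, 0, 0, 0],
    [0, 0, 0, 0, 0, 0],
    [0, 0, 0, 0, 0, 0],
    [0, 0, 0, 0, 0, 0],
  ],
)

```text
time: 71.65
tool_pos: [431.5, 142.1, 231.3]
tcp_rot: [180.0, 0.0, 121.8]
ft_force: [0.4, -0.0, -0.1]
finger_gap: 71.8
grip_force: 0.0
```

Run:
```python
from h import *
im,d,C=snap("wrist","w14.png"); P,u,v=cloud(d,C); p,R,s=tcp(); print(p,s["tcp_rot"])
for c in((459,276),(379,227)):
    b=enc(P,c,36,119,127); st=enc(P,c,22,134,142); bd=enc(P,c,40,60,85)
    print("band top",b,"stub",st,"body",bd); 
    if b: print(dots(im,d,C,b[:2],124))
```

```text
[431.5 142.  231.3] [-180.    -0.   121.8]
band top (458.4, 277.1, 32.6, 9409, 123.2) stub (458.6, 280.7, 8.7, 756, 136.9) body (455.7, 276.3, 33.3, 924, 78.0)
(np.float64(35.1), 193, 0.99)
band top (377.9, 227.3, 32.5, 9814, 123.2) stub (376.8, 229.9, 8.1, 779, 137.0) body None
(np.float64(24.9), 152, 0.99)
```

View pics/w14.png

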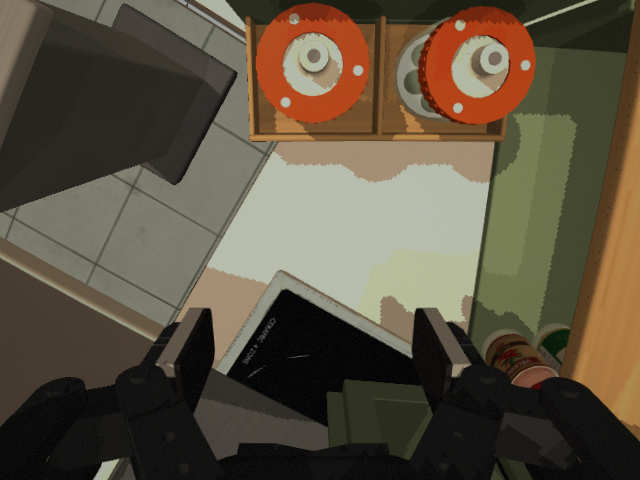

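Run:
```python
from h import *
plan([(378,227.3,200,143),(378,227.3,105,143,25)],vmax=40)
print(); plan([(378,227.3,150,99.3),(458.4,277.1,150,143),(458.4,277.1,105,143,20)],vmax=40,start=(378,227.3,105,99.3))
```

```text
[[34,0,10,0,0,-0.12],[33,4,11,0,0,-0.13],[33,8,10,0,0,-0.12],[0,0,24,0,0,-0.0],[0,0,24,0,0,-0.0]]
[[0,0,23,0,0,-0.0],[0,0,24,0,0,-0.0],[0,0,0,0,0,0],[0,0,0,0,0,0],[0,0,0,0,0,0]]
end [377.8 227.8 105.3 143. ]

[[0,0,-22,0,0,-0.0],[0,0,-23,0,0,-0.0],[7,17,0,0,0,-0.15],[5,19,0,0,0,-0.16],[1,19,0,0,0,-0.15]]
[[-1,19,0,0,0,-0.15],[-4,18,0,0,0,-0.15],[0,0,15,0,0,-0.0],[0,0,15,0,0,-0.0],[0,0,15,0,0,-0.0]]
end [458.4 277.  105.  142.8]
```

Request:
apply_moves(
  rows=[
    [34, 0, 10, 0, 0, -0.12],
    [33, 4, 11, 0, 0, -0.13],
    [33, 8, 10, 0, 0, -0.12],
    [0, 0, 15, 0, 0, 0],
    [0, 0, 15, 0, 0, 0],
  ],
)

```text
time: 72.32
tool_pos: [378.2, 227.4, 169.5]
tcp_rot: [-180.0, 0.0, 142.9]
ft_force: [0.7, 0.1, -0.3]
finger_gap: 72.0
grip_force: 0.0
```

Request:
apply_moves(
  rows=[
    [0, 0, 20, 0, 0, 0],
    [0, 0, 25, 0, 0, 0],
    [0, 0, 20, 0, 0, 0],
    [0, 0, 0, 0, 0, 0],
    [0, 0, 0, 0, 0, 0],
  ],
)

```text
time: 72.95
tool_pos: [378.7, 227.2, 105.9]
tcp_rot: [180.0, 0.0, 142.9]
ft_force: [0.8, 0.2, 0.6]
finger_gap: 72.0
grip_force: 0.0
```

Request:
apply_moves(
  rows=[
    [0, 0, 0, 0, 0, 0],
    [0, 0, 0, 0, 0, 0],
    [0, 0, 0, 0, 0, 0],
    [0, 0, -0.5, 0, 0, 0],
    [0, 0, 0, 0, 0, 0],
  ],
  fingers=55,
  grip_force=25,
)

```text
time: 73.58
tool_pos: [378.6, 227.9, 106.5]
tcp_rot: [179.9, 0.0, 142.9]
ft_force: [1.1, 0.1, 5.5]
finger_gap: 62.7
grip_force: 27.5
```

Run:
```python
from h import *
p,R,s=tcp(); print(p,s["tcp_rot"],s["finger_gap"],s["ft_force"])
```

```text
[378.6 227.9 106.5] [179.9   0.  142.9] 62.74299560112308 [1.1 0.1 5.5]
```

Request:
apply_moves(
  rows=[
    [0, 0, -0.7, 0, 0, 0],
    [0, 0, 0, 0, 0, 0],
    [0, 0, 0, 0, 0, 0],
    [0, 0, 0, 0, 0, 0.15],
    [0, 0, 0, 0, 0, 0.15],
  ],
)

```text
time: 74.2
tool_pos: [377.9, 227.5, 106.5]
tcp_rot: [-180.0, -0.0, 125.5]
ft_force: [0.1, 0.5, 3.6]
finger_gap: 63.4
grip_force: 27.5
```

Request:
apply_moves(
  rows=[
    [0, 0, 0, 0, 0, 0.15],
    [0, 0, 0, 0, 0, 0.15],
    [0, 0, 0, 0, 0, 0.15],
    [0, 0, 0, 0, 0, 0],
    [0, 0, 0, 0, 0, 0],
  ],
)

```text
time: 74.82
tool_pos: [378.0, 227.6, 106.5]
tcp_rot: [-180.0, -0.0, 100.2]
ft_force: [0.4, 0.0, 3.9]
finger_gap: 62.8
grip_force: 27.5
```

Request:
apply_moves(
  rows=[
    [0, 0, 0, 0, 0, 0],
    [0, 0, 0, 0, 0, 0],
    [0, 0, 0, 0, 0, 0],
    [0, 0, -22, 0, 0, 0],
    [0, 0, -23, 0, 0, 0],
  ],
  fingers=72,
)

```text
time: 75.45
tool_pos: [377.5, 227.3, 151.5]
tcp_rot: [-179.9, 0.0, 100.0]
ft_force: [-0.1, -0.4, 0.2]
finger_gap: 72.1
grip_force: 0.0
```

Request:
apply_moves(
  rows=[
    [7, 17, 0, 0, 0, -0.15],
    [5, 19, 0, 0, 0, -0.16],
    [1, 19, 0, 0, 0, -0.15],
    [-1, 19, 0, 0, 0, -0.15],
    [-4, 18, 0, 0, 0, -0.15],
  ],
)

```text
time: 76.08
tool_pos: [458.2, 278.5, 151.2]
tcp_rot: [-180.0, -0.0, 143.8]
ft_force: [-0.9, -0.6, 1.0]
finger_gap: 71.6
grip_force: 0.0
```

Request:
apply_moves(
  rows=[
    [0, 0, 15, 0, 0, 0],
    [0, 0, 15, 0, 0, 0],
    [0, 0, 15, 0, 0, 0],
    [0, 0, 0, 0, 0, 0],
    [0, 0, 0, 0, 0, 0],
  ],
)

```text
time: 76.7
tool_pos: [456.6, 277.6, 105.9]
tcp_rot: [-179.9, -0.1, 143.5]
ft_force: [-5.1, -3.6, -1.2]
finger_gap: 71.9
grip_force: 0.0
```

Request:
apply_moves(
  rows=[
    [0, 0, 0, 0, 0, 0],
    [0, 0, 0, 0, 0, 0],
    [0, 0, 0, 0, 0, 0],
    [0, 0, -1.2, 0, 0, 0],
    [0, 0, 0, 0, 0, 0],
  ],
  fingers=55,
)

```text
time: 77.32
tool_pos: [457.9, 278.3, 107.7]
tcp_rot: [180.0, 0.0, 143.5]
ft_force: [0.7, -0.7, -1.7]
finger_gap: 63.7
grip_force: 28.6
```

Run:
```python
from h import *
p,R,s=tcp(); print(p,s["tcp_rot"],s["finger_gap"],s["ft_force"])
```

```text
[457.9 278.3 107.7] [180.    0.  143.5] 63.744138909817465 [ 0.7 -0.7 -1.7]
```

Request:
apply_moves(
  rows=[
    [0, 0, 0, 0, 0, 0.15],
    [0, 0, 0, 0, 0, 0.15],
    [0, 0, 0, 0, 0, 0.15],
    [0, 0, 0, 0, 0, 0.15],
    [0, 0, 0, 0, 0, 0.15],
  ],
)

```text
time: 77.95
tool_pos: [457.8, 278.2, 107.6]
tcp_rot: [-180.0, 0.0, 100.3]
ft_force: [-0.8, 0.2, -1.6]
finger_gap: 64.1
grip_force: 28.6
```

Request:
apply_moves(
  rows=[
    [0, 0, 0, 0, 0, 0],
    [0, 0, 0, 0, 0, 0],
    [0, 0, 0, 0, 0, 0],
    [0, 0, 0, 0, 0, 0],
    [0, 0, 0, 0, 0, 0],
  ],
  fingers=68,
)

```text
time: 78.58
tool_pos: [457.7, 278.3, 107.7]
tcp_rot: [-180.0, -0.0, 100.6]
ft_force: [-0.6, -0.9, -0.5]
finger_gap: 67.7
grip_force: 0.0
```

Request:
apply_moves(
  rows=[
    [0, 0, -25, 0, 0, 0],
    [0, 0, -35, 0, 0, 0],
    [0, 0, -40, 0, 0, 0],
    [-40, -10, 0, 0, 0, 0],
    [-40, -10, 0, 0, 0, 0],
  ],
)

```text
time: 79.2
tool_pos: [453.2, 195.5, 208.7]
tcp_rot: [179.9, -0.0, 100.6]
ft_force: [0.0, -0.2, 0.4]
finger_gap: 68.1
grip_force: 0.0
```

Request:
apply_moves(
  rows=[
    [-20, -10, 0, 0, 0, -0.12],
    [-10, 0, 0, 0, 0, -0.12],
    [0, 0, 0, 0, 0, -0.12],
    [0, 0, 0, 0, 0, 0],
    [0, 0, 0, 0, 0, 0],
  ],
)

```text
time: 79.82
tool_pos: [449.7, 165.1, 207.8]
tcp_rot: [180.0, 0.0, 121.0]
ft_force: [-0.3, -0.5, 0.3]
finger_gap: 68.0
grip_force: 0.0
```

Run:
```python
from h import *
im,d,C=snap("wrist","w15.png"); P,u,v=cloud(d,C); p,R,s=tcp(); print(p,s["tcp_rot"])
for c in((459,276),(379,227)):
    b=enc(P,c,36,119,127); st=enc(P,c,22,134,142)
    print("band top",b,"stub",st); 
    if b: print(dots(im,d,C,b[:2],124))
snap("scene","s15.png"); places(["left_pull","right_pull"],"scene")
snap("side"); places(["left_pull","right_pull"],"side")
im,d,C=snap("scene"); P,u,v=cloud(d,C)
dr=np.array([-.852,-.524]); nn=np.array([.524,-.852]); s_=(P[:,:2]-HL)@dr; t_=(P[:,:2]-HL)@nn
m=(s_>20)&(s_<210)&(abs(t_+8)<30)&(P[:,2]>156)&(P[:,2]<166); Q=P[m][:,:2]; c0=Q.mean(0); D=np.linalg.svd(Q-c0)[2][0]; print(len(Q),"leaf ang",np.degrees(np.arctan2(D[1],D[0])))
```

```text
[449.6 165.1 207.7] [180.    0.  121.1]
band top (456.6, 276.2, 32.5, 11474, 123.2) stub (459.1, 278.4, 8.2, 908, 137.0)
(np.float64(112.7), 170, 0.94)
band top (377.6, 227.5, 32.4, 11585, 123.2) stub (378.6, 230.4, 8.1, 926, 137.0)
(np.float64(101.7), 165, 0.99)
scene left_pull [327.7 299.5 131.8] 0.93
scene left_pull [662.7 102.1 198. ] 0.32
scene right_pull [608.8 -27.  129.2] 0.91
scene right_pull [664.  102.9 198. ] 0.56
scene right_pull [382.3 227.5  26.6] 0.29
side left_pull [330.5 297.7 132.5] 0.56
side left_pull [359.5 207.5 108.5] 0.49
side right_pull [608.9 -29.8 130.4] 0.62
side right_pull [361.5 206.8 108.2] 0.19
434 leaf ang -148.04270082801838
```

Run:
```python
from h import *
plan([(332,299,235,121.8),(332,299,120,121.8,30)],vmax=40)
```

```text
[[35,-6,-5,0,0,-0.0],[35,-7,-6,0,0,-0.0],[35,-6,-5,0,0,-0.01],[35,-6,-6,0,0,0.0],[36,-6,-5,0,0,-0.0]]
[[0,0,29,0,0,-0.0],[0,0,28,0,0,-0.0],[0,0,29,0,0,-0.0],[0,0,29,0,0,-0.0],[0,0,0,0,0,0]]
end [331.4 299.1 119.7 121.7]
```

Request:
apply_moves(
  rows=[
    [35, -6, -5, 0, 0, 0],
    [35, -7, -6, 0, 0, 0],
    [35, -6, -5, 0, 0, -0.01],
    [35, -6, -6, 0, 0, 0],
    [36, -6, -5, 0, 0, 0],
  ],
  fingers=35,
)

```text
time: 80.85
tool_pos: [330.7, 299.8, 235.1]
tcp_rot: [180.0, -0.0, 121.7]
ft_force: [0.3, 0.2, 0.5]
finger_gap: 35.1
grip_force: 0.0
```

Request:
apply_moves(
  rows=[
    [0, 0, 0, 0, 0, 0],
    [0, 0, 0, 0, 0, 0],
    [0, 0, 0, 0, 0, 0],
    [0, 0, 0, 0, 0, 0],
    [0, 0, 0, 0, 0, 0],
  ],
)

```text
time: 81.47
tool_pos: [331.8, 298.6, 234.6]
tcp_rot: [-180.0, 0.0, 121.7]
ft_force: [0.9, -0.5, -0.5]
finger_gap: 34.8
grip_force: 0.0
```

Run:
```python
from h import *
im,d,C=snap("wrist","w16.png"); P,u,v=cloud(d,C); p,R,s=tcp(); print(p,s["tcp_rot"])
places(["left_pull"],"wrist")
b=enc(P,(331,299),30,146,157); print(b)
print(R[:2,:2].T@(np.array(b[:2])-p[:2]))
```

```text
[331.7 298.7 234.6] [-180.     0.   121.7]
wrist left_pull [329.7 302.2 130.8] 0.64
(336.5, 289.0, 18.7, 421, 152.7)
[-10.8  -1. ]
```

Request:
apply_moves(
  rows=[
    [2, 0, 28, 0, 0, 0],
    [0, 0, 29, 0, 0, 0],
    [0, 0, 29, 0, 0, 0],
    [0, 0, 28, 0, 0, 0],
    [0, 0, 0, 0, 0, 0],
  ],
)

```text
time: 82.2
tool_pos: [328.8, 299.5, 118.4]
tcp_rot: [-179.7, 0.0, 121.7]
ft_force: [0.2, -0.7, -0.1]
finger_gap: 34.7
grip_force: 0.0
```

Request:
apply_moves(
  rows=[
    [0, 0, 0, 0, 0, 0],
    [0, 0, 0, 0, 0, 0],
    [0, 0, 0, 0, 0, 0],
    [0, 0, 0, 0, 0, 0],
    [0, 0, 0, 0, 0, 0],
  ],
  fingers=5,
  grip_force=30,
)

```text
time: 82.82
tool_pos: [328.5, 300.1, 121.9]
tcp_rot: [-179.8, -0.0, 121.8]
ft_force: [-13.9, -7.4, 9.6]
finger_gap: 11.2
grip_force: 29.9
```

Run:
```python
from h import *
p,R,s=tcp(); print(p,s["tcp_rot"],s["ft_force"],s["finger_gap"])
r=np.linalg.norm(p[:2]-HL); print(r, np.hypot(165,48))
plan(arc(HL,p[:2],1,np.radians(88.2),p[2],s["tcp_rot"][2],0.077),vmax=60)
```

```text
[328.5 300.1 121.9] [-179.8   -0.   121.8] [-13.9  -7.4   9.6] 11.21625820091341
175.497570640992 171.84004189943624
[[-13,-3,0,0,0,-0.08],[-13,-4,0,0,0,-0.07],[-13,-3,0,0,0,-0.08],[-13,-4,0,0,0,-0.08],[-13,-3,0,0,0,-0.07]]
[[-13,-3,0,0,0,-0.08],[-13,-4,0,0,0,-0.08],[-14,-3,0,0,0,-0.08],[-13,-4,0,0,0,-0.07],[-13,-3,0,0,0,-0.08]]
[[-13,-3,0,0,0,-0.08],[-13,-4,0,0,0,-0.07],[-13,-3,0,0,0,-0.08],[-13,-3,0,0,0,-0.08],[-13,-4,0,0,0,-0.07]]
[[-13,-3,0,0,0,-0.08],[-13,-4,0,0,0,-0.08],[-13,-3,0,0,0,-0.08],[-13,-4,0,0,0,-0.07],[-13,-3,0,0,0,-0.08]]
end [537.8 174.4 121.9 210. ]
```

Run:
```python
from h import *
H=np.array([496.,344.]); p,R,s=tcp(); u=(p[:2]-H); r=np.linalg.norm(u); r0=H+u/r*172
cl=H-48*N-165*E_; a=np.arctan2(cl[1]-H[1],cl[0]-H[0])-np.arctan2(u[1],u[0]); print(np.degrees(a)%360)
plan(arc(H,r0,1,a%(2*np.pi)+.0,p[2],s["tcp_rot"][2],0.077),vmax=60); print(cl)
```

```text
89.1963214619889
[[-13,-2,0,0,0,-0.07],[-12,-3,0,0,0,-0.08],[-12,-4,0,0,0,-0.07],[-13,-3,0,0,0,-0.08],[-12,-3,0,0,0,-0.07]]
[[-12,-4,0,0,0,-0.07],[-13,-3,0,0,0,-0.08],[-12,-3,0,0,0,-0.07],[-12,-3,0,0,0,-0.08],[-12,-4,0,0,0,-0.07]]
[[-13,-3,0,0,0,-0.08],[-12,-3,0,0,0,-0.07],[-12,-4,0,0,0,-0.07],[-13,-3,0,0,0,-0.08],[-12,-3,0,0,0,-0.07]]
[[-12,-3,0,0,0,-0.08],[-13,-4,0,0,0,-0.07],[-12,-3,0,0,0,-0.07],[-12,-3,0,0,0,-0.08],[-13,-4,0,0,0,-0.07]]
[[-12,-3,0,0,0,-0.08],[0,0,0,0,0,0],[0,0,0,0,0,0],[0,0,0,0,0,0],[0,0,0,0,0,0]]
end [537.4 176.9 121.9 211.1]
[537.2 177.2]
```

Request:
apply_moves(
  rows=[
    [-6, -2, 0, 0, 0, -0.03],
    [-10, -3, 0, 0, 0, -0.06],
    [-12, -3, 0, 0, 0, -0.07],
    [-12, -4, 0, 0, 0, -0.07],
    [-13, -3, 0, 0, 0, -0.08],
  ],
)

```text
time: 83.45
tool_pos: [351.3, 249.8, 121.9]
tcp_rot: [-180.0, -0.0, 139.7]
ft_force: [-2.5, -1.6, 0.1]
finger_gap: 11.0
grip_force: 29.5
```

Request:
apply_moves(
  rows=[
    [-12, -3, 0, 0, 0, -0.07],
    [-12, -4, 0, 0, 0, -0.07],
    [-13, -3, 0, 0, 0, -0.08],
    [-12, -3, 0, 0, 0, -0.07],
    [-12, -3, 0, 0, 0, -0.08],
  ],
)

```text
time: 84.08
tool_pos: [395.3, 204.5, 121.9]
tcp_rot: [179.9, 0.1, 160.8]
ft_force: [2.8, 3.9, -6.2]
finger_gap: 11.0
grip_force: 29.4
```

Run:
```python
from h import *
H=np.array([496.,344.]); p,R,s=tcp(); u=(p[:2]-H); r=np.linalg.norm(u); print(r,p,s["ft_force"],s["tcp_rot"],R.T@s["ft_force"]); r0=H+u/r*172
cl=H-48*N-165*E_; a=np.arctan2(cl[1]-H[1],cl[0]-H[0])-np.arctan2(u[1],u[0]); print(np.degrees(a)%360)
plan(arc(H,r0,1,a%(2*np.pi)+.0,p[2],s["tcp_rot"][2],0.077),vmax=60)
```

```text
172.02981732464033 [395.3 204.5 121.9] [ 2.8  3.9 -6.2] [179.9   0.1 160.8] [-1.4  4.6  6.2]
49.72361947144812
[[-12,-3,0,0,0,-0.07],[-12,-3,0,0,0,-0.07],[-12,-3,0,0,0,-0.08],[-12,-3,0,0,0,-0.07],[-12,-4,0,0,0,-0.07]]
[[-12,-3,0,0,0,-0.07],[-12,-3,0,0,0,-0.08],[-12,-3,0,0,0,-0.07],[-12,-3,0,0,0,-0.07],[-12,-3,0,0,0,-0.07]]
[[-12,-4,0,0,0,-0.08],[-12,-3,0,0,0,-0.07],[0,0,0,0,0,0],[0,0,0,0,0,0],[0,0,0,0,0,0]]
end [537.1 176.6 121.9 210.7]
```

Forces are low; radius matches. Continue to shut.

Request:
apply_moves(
  rows=[
    [-12, -3, 0, 0, 0, -0.07],
    [-12, -3, 0, 0, 0, -0.07],
    [-12, -3, 0, 0, 0, -0.08],
    [-12, -3, 0, 0, 0, -0.07],
    [-12, -4, 0, 0, 0, -0.07],
  ],
)

```text
time: 84.7
tool_pos: [451.2, 178.5, 122.0]
tcp_rot: [179.8, 0.1, -178.5]
ft_force: [3.9, 12.1, -7.5]
finger_gap: 10.8
grip_force: 29.6
```

Request:
apply_moves(
  rows=[
    [-12, -3, 0, 0, 0, -0.07],
    [-12, -3, 0, 0, 0, -0.08],
    [-10, -3, 0, 0, 0, -0.06],
    [-9, -2, 0, 0, 0, -0.05],
    [-7, -2, 0, 0, 0, -0.04],
  ],
)

```text
time: 85.32
tool_pos: [501.9, 173.1, 122.0]
tcp_rot: [179.9, 0.1, -161.4]
ft_force: [-0.8, 8.6, -3.1]
finger_gap: 11.0
grip_force: 29.9
```

Run:
```python
from h import *
H=np.array([496.,344.]); p,R,s=tcp(); u=(p[:2]-H); r=np.linalg.norm(u); print(r,p,s["tcp_rot"],R.T@s["ft_force"]); r0=H+u/r*172
cl=H-48*N-165*E_; a=np.arctan2(cl[1]-H[1],cl[0]-H[0])-np.arctan2(u[1],u[0]); print(np.degrees(a)%360)
plan(arc(H,r0,1,a%(2*np.pi)+.0,p[2],s["tcp_rot"][2],0.05),vmax=60)
```

```text
170.98864511549993 [501.9 173.1 122. ] [ 179.9    0.1 -161.4] [-2.   8.4  3.1]
11.90103927860104
[[-7,-3,0,0,0,-0.04],[-6,-2,0,0,0,-0.04],[-7,-2,0,0,0,-0.04],[-7,-2,0,0,0,-0.05],[-7,-1,0,0,0,-0.04]]
end [ 536.9  177.4  122.  -149.3]
```

Request:
apply_moves(
  rows=[
    [-7, -1, 0, 0, 0, -0.04],
    [-7, -2, 0, 0, 0, -0.04],
    [-7, -2, 0, 0, 0, -0.04],
    [-7, -2, 0, 0, 0, -0.05],
    [-7, -1, 0, 0, 0, -0.04],
  ],
)

```text
time: 85.95
tool_pos: [536.8, 178.3, 121.9]
tcp_rot: [-180.0, 0.0, -149.4]
ft_force: [-27.7, -10.3, 8.9]
finger_gap: 11.3
grip_force: 31.1
```

Request:
apply_moves(
  rows=[
    [-2, 0, 0, 0, 0, 0],
    [0, 0, 0, 0, 0, 0],
    [0, 0, 0, 0, 0, 0],
    [0, 0, 0, 0, 0, 0],
    [0, 0, 0, 0, 0, 0],
  ],
)

```text
time: 86.58
tool_pos: [536.7, 178.3, 121.9]
tcp_rot: [180.0, -0.2, -149.4]
ft_force: [-12.7, -4.6, 6.5]
finger_gap: 11.0
grip_force: 30.9
```

Run:
```python
from h import *
p,R,s=tcp(); print(p,s["tcp_rot"],R.T@s["ft_force"])
im,d,C=snap("scene","s17.png"); P,u,v=cloud(d,C)
q=P[:,:2]-O; x=q@N; y=q@E_
for lo,hi in((-20,0),(30,70),(90,120),(140,165)):
    m=(y>lo)&(y<hi)&(x>-40)&(x<10)&(P[:,2]>80)&(P[:,2]<150); print(lo,m.sum(),np.median(x[m]))
```

```text
[536.7 178.3 121.9] [ 180.    -0.2 -149.4] [13.3  2.5 -6.5]
-20 90 -14.510159102602913
30 115 -13.566344041838725
90 226 -14.238673103819547
140 211 -19.55930051124845
```

Run:
```python
from h import *
plan([(560,80,245,150),(606.5,-29,245,113.3),(606.5,-29,121,113.3,35)],start=(536.7,178.3,232,-149.4),vmax=40)
```

```text
[[4,-14,-2,0,0,0.15],[2,-14,-2,0,0,0.15],[0,-15,-2,0,0,0.15],[-2,-14,-1,0,0,0.15],[-4,-14,-2,0,0,0.16]]
[[-6,-13,-2,0,0,0.15],[-8,-12,-2,0,0,0.15],[-24,-18,0,0,0,0.16],[-26,-13,0,0,0,0.16],[-28,-9,0,0,0,0.16]]
[[-30,-5,0,0,0,0.16],[0,0,31,0,0,-0.0],[0,0,31,0,0,-0.0],[0,0,31,0,0,-0.0],[0,0,31,0,0,-0.0]]
end [ 606.7  -29.3  121.  -246.8]
```

Request:
apply_moves(
  rows=[
    [0, 0, 0, 0, 0, 0],
    [0, 0, 0, 0, 0, 0],
    [0, 0, -25, 0, 0, 0],
    [0, 0, -40, 0, 0, 0],
    [0, 0, -45, 0, 0, 0],
  ],
  fingers=35,
)

```text
time: 87.25
tool_pos: [538.0, 179.0, 231.9]
tcp_rot: [180.0, -0.0, -149.5]
ft_force: [0.9, 0.4, -0.5]
finger_gap: 34.4
grip_force: 0.0
```

Request:
apply_moves(
  rows=[
    [4, -14, -2, 0, 0, 0.15],
    [2, -14, -2, 0, 0, 0.15],
    [0, -15, -2, 0, 0, 0.15],
    [-2, -14, -1, 0, 0, 0.15],
    [-4, -14, -2, 0, 0, 0.16],
  ],
)

```text
time: 87.88
tool_pos: [555.4, 108.2, 240.4]
tcp_rot: [180.0, 0.1, 166.7]
ft_force: [-0.6, -0.7, 0.3]
finger_gap: 35.0
grip_force: 0.0
```

Request:
apply_moves(
  rows=[
    [-6, -13, -2, 0, 0, 0.15],
    [-8, -12, -2, 0, 0, 0.15],
    [-24, -18, 0, 0, 0, 0.16],
    [-26, -13, 0, 0, 0, 0.16],
    [-28, -9, 0, 0, 0, 0.16],
  ],
)

```text
time: 88.5
tool_pos: [597.0, -1.5, 244.5]
tcp_rot: [179.9, 0.1, 122.0]
ft_force: [-0.0, 0.8, -0.2]
finger_gap: 35.1
grip_force: 0.0
```

Request:
apply_moves(
  rows=[
    [-30, -5, 0, 0, 0, 0.16],
    [0, 0, 0, 0, 0, 0],
    [0, 0, 0, 0, 0, 0],
    [0, 0, 0, 0, 0, 0],
    [0, 0, 0, 0, 0, 0],
  ],
)

```text
time: 89.12
tool_pos: [607.9, -27.9, 243.9]
tcp_rot: [180.0, 0.0, 113.2]
ft_force: [-0.5, 0.1, -0.1]
finger_gap: 35.2
grip_force: 0.0
```

Run:
```python
from h import *
p,R,s=tcp(); print(p,s["tcp_rot"])
im,d,C=snap("scene","s18.png"); P,u,v=cloud(d,C)
q=P[:,:2]-O; x=q@N; y=q@E_
for lo,hi in((-20,0),(30,70),(90,120),(140,165)):
    m=(y>lo)&(y<hi)&(x>-40)&(x<10)&(P[:,2]>80)&(P[:,2]<150); print(lo,m.sum(),np.median(x[m]))
places(["right_pull","left_pull","jar_a"],"scene"); snap("wrist"); places(["right_pull"],"wrist")
cv2.imwrite("pics/s18c.png",cv2.resize(im[140:340,150:400,::-1],(750,600)))
```

```text
[607.9 -27.9 243.9] [180.    0.  113.2]
-20 146 -15.093129477629114
30 315 -14.58024686516702
90 238 -14.532853192809231
140 215 -19.489171028740863
scene right_pull [605.7 -28.7 131.4] 0.86
scene left_pull [709.3 148.4  10.5] 0.75
scene left_pull [540.9 178.6 130.9] 0.73
wrist right_pull [609.3 -29.7 136.4] 0.91
```

View pics/s18c.png

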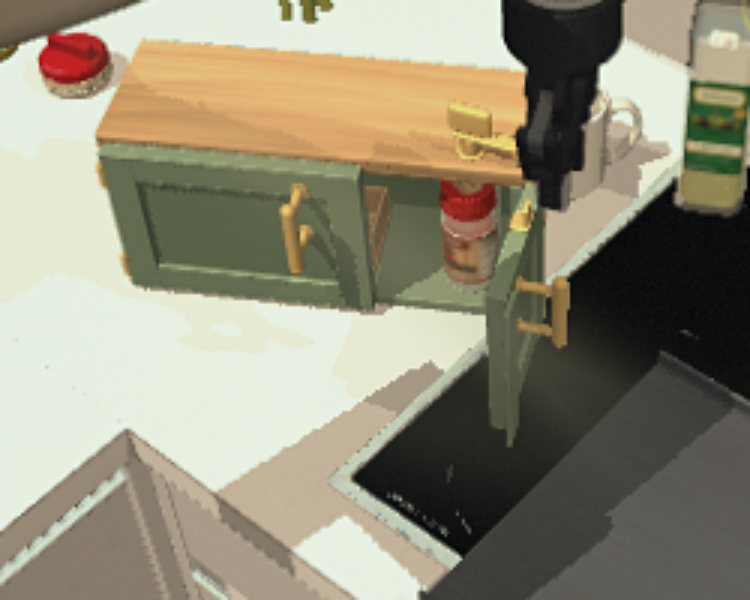

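Request:
apply_moves(
  rows=[
    [0, 1, 31, 0, 0, 0],
    [0, 0, 31, 0, 0, 0],
    [0, 0, 31, 0, 0, 0],
    [0, 0, 31, 0, 0, 0],
    [0, 0, 0, 0, 0, 0],
  ],
)

```text
time: 90.05
tool_pos: [606.4, -28.0, 116.5]
tcp_rot: [-179.7, -0.2, 113.1]
ft_force: [0.1, 0.2, 0.6]
finger_gap: 34.8
grip_force: 0.0
```

Request:
apply_moves(
  rows=[
    [0, 0, 0, 0, 0, 0],
    [0, 0, 0, 0, 0, 0],
    [0, 0, 0, 0, 0, 0],
    [0, 0, 0, 0, 0, 0],
    [0, 0, 0, 0, 0, 0],
  ],
  fingers=5,
)

```text
time: 90.68
tool_pos: [608.7, -30.2, 121.4]
tcp_rot: [-179.9, 0.1, 113.1]
ft_force: [-6.8, -7.8, 0.6]
finger_gap: 11.0
grip_force: 29.8
```

Run:
```python
from h import *
p,R,s=tcp(); print(p,s["tcp_rot"],R.T@s["ft_force"],s["finger_gap"])
u=p[:2]-HR; print(np.linalg.norm(u),np.hypot(90,48))
cl=O-48*N-80*E_-HR; a=np.arctan2(u[1],u[0])-np.arctan2(cl[1],cl[0]); a%=2*np.pi; print(a)
plan(arc(HR,p[:2],-1,a,p[2],s["tcp_rot"][2],0.1),vmax=60)
```

```text
[608.7 -30.2 121.4] [-179.9    0.1  113.1] [-4.5 -9.3 -0.6] 10.950491797980915
101.24193403317545 102.0
1.4931004440204294
[[9,-5,0,0,0,0.1],[9,-4,0,0,0,0.1],[9,-5,0,0,0,0.1],[9,-5,0,0,0,0.1],[9,-4,0,0,0,0.1]]
[[8,-5,0,0,0,0.1],[9,-5,0,0,0,0.1],[9,-5,0,0,0,0.1],[9,-4,0,0,0,0.1],[9,-5,0,0,0,0.1]]
[[9,-5,0,0,0,0.09],[9,-4,0,0,0,0.1],[9,-5,0,0,0,0.1],[9,-5,0,0,0,0.1],[9,-4,0,0,0,0.1]]
end [583.  104.7 121.4  27.7]
```

Request:
apply_moves(
  rows=[
    [9, -5, 0, 0, 0, 0.1],
    [9, -4, 0, 0, 0, 0.1],
    [9, -5, 0, 0, 0, 0.1],
    [9, -5, 0, 0, 0, 0.1],
    [9, -4, 0, 0, 0, 0.1],
  ],
)

```text
time: 91.3
tool_pos: [575.9, 9.1, 121.3]
tcp_rot: [-179.8, 0.2, 84.3]
ft_force: [-15.5, -7.5, 6.5]
finger_gap: 10.7
grip_force: 31.0
```

Request:
apply_moves(
  rows=[
    [8, -5, 0, 0, 0, 0.1],
    [9, -5, 0, 0, 0, 0.1],
    [9, -5, 0, 0, 0, 0.1],
    [9, -4, 0, 0, 0, 0.1],
    [9, -5, 0, 0, 0, 0.1],
  ],
)

```text
time: 91.92
tool_pos: [566.2, 59.4, 121.3]
tcp_rot: [-179.9, 0.1, 55.7]
ft_force: [-11.4, -0.0, 5.0]
finger_gap: 10.7
grip_force: 30.5
```

Run:
```python
from h import *
p,R,s=tcp(); print(p,s["tcp_rot"],R.T@s["ft_force"],s["finger_gap"])
u=p[:2]-HR; r=np.linalg.norm(u); print(r)
cl=O-48*N-80*E_-HR; a=np.arctan2(u[1],u[0])-np.arctan2(cl[1],cl[0]); a%=2*np.pi; print(a)
plan(arc(HR,p[:2],-1,a,p[2],s["tcp_rot"][2],0.1),vmax=60)
```

```text
[566.2  59.4 121.3] [-179.9    0.1   55.7] [-6.5 -9.4 -5. ] 10.745282429433507
102.63675439642878
0.47772117088534793
[[9,-4,0,0,0,0.1],[8,-5,0,0,0,0.09],[9,-4,0,0,0,0.1],[9,-5,0,0,0,0.09],[9,-4,0,0,0,0.1]]
end [582.  105.5 121.3  28.2]
```

Request:
apply_moves(
  rows=[
    [9, -5, 0, 0, 0, 0.1],
    [8, -5, 0, 0, 0, 0.09],
    [9, -5, 0, 0, 0, 0.09],
    [8, -5, 0, 0, 0, 0.09],
    [6, -3, 0, 0, 0, 0.06],
  ],
)

```text
time: 92.55
tool_pos: [579.6, 103.7, 121.4]
tcp_rot: [179.9, -0.1, 31.1]
ft_force: [-1.8, -2.3, -1.9]
finger_gap: 11.1
grip_force: 29.9
```

Request:
apply_moves(
  rows=[
    [2, 0, 0, 0, 0, 0],
    [0, 0, 0, 0, 0, 0],
    [0, 0, 0, 0, 0, 0],
    [0, 0, 0, 0, 0, 0],
    [0, 0, 0, 0, 0, 0],
  ],
)

```text
time: 93.18
tool_pos: [580.7, 105.3, 121.3]
tcp_rot: [-179.9, -0.1, 31.3]
ft_force: [-4.7, 3.0, 1.8]
finger_gap: 10.8
grip_force: 30.4
```

```bash
cat >> h.py <<'E'
def fronts():
    im,d,C=snap("scene"); P,u,v=cloud(d,C); q=P[:,:2]-O; x=q@N; y=q@E_
    for lo,hi in((-165,-140),(-130,-100),(-60,-48),(-20,0),(30,70),(90,120)):
        m=(y>lo)&(y<hi)&(x>-40)&(x<10)&(P[:,2]>80)&(P[:,2]<150); print(lo,m.sum(),np.median(x[m]) if m.any() else None)
E
python3 - <<'E'
from h import *
p,R,s=tcp(); print(p,s["tcp_rot"],R.T@s["ft_force"],s["finger_gap"]); fronts()
E
```

```text
[580.7 105.3 121.3] [-179.9   -0.1   31.3] [-2.5 -5.  -1.8] 10.803485009086645
-165 236 -16.89829164231842
-130 203 -12.685336898887691
-60 23 -24.384850743672562
-20 149 -15.109655637313638
30 311 -14.294894976539755
90 221 -13.773757772228072
```

Request:
apply_moves(
  rows=[
    [1, 0, 0, 0, 0, 0],
    [1, 0, 0, 0, 0, 0],
    [1, 0, 0, 0, 0, 0],
    [0, 0, 0, 0, 0, 0],
    [0, 0, 0, 0, 0, 0],
  ],
)

```text
time: 93.85
tool_pos: [581.0, 105.8, 121.2]
tcp_rot: [-179.9, 0.2, 31.3]
ft_force: [-19.0, -1.5, 12.0]
finger_gap: 10.9
grip_force: 31.5
```

Request:
apply_moves(
  rows=[
    [0, 0, 0, 0, 0, 0],
    [0, 0, 0, 0, 0, 0],
    [0, 0, -25, 0, 0, 0],
    [0, 0, -40, 0, 0, 0],
    [0, 0, -45, 0, 0, 0],
  ],
  fingers=35,
)

```text
time: 94.48
tool_pos: [583.2, 105.9, 230.9]
tcp_rot: [180.0, 0.0, 31.2]
ft_force: [1.3, -0.7, 0.7]
finger_gap: 35.1
grip_force: 0.0
```

Run:
```python
from h import *
fronts()
plan([(662,102.5,245,107),(662,102.5,191,107,20)],vmax=40)
```

```text
-165 235 -16.884290894941756
-130 246 -13.054449262103695
-60 126 -21.623170911518876
-20 156 -15.349158057638995
30 307 -14.340909580999158
90 230 -14.529246573933943
[[8,5,-1,0,0,-0.17],[7,7,0,0,0,-0.16],[5,7,-1,0,0,-0.17],[5,9,-1,0,0,-0.16],[3,9,-1,0,0,-0.17]]
[[1,9,0,0,0,-0.16],[0,10,-1,0,0,-0.17],[-2,9,-1,0,0,-0.16],[0,0,18,0,0,-0.0],[0,0,18,0,0,-0.0]]
[[0,0,18,0,0,-0.0],[0,0,0,0,0,0],[0,0,0,0,0,0],[0,0,0,0,0,0],[0,0,0,0,0,0]]
end [662.1 102.3 191.2 106.9]
```

Request:
apply_moves(
  rows=[
    [8, 5, -1, 0, 0, -0.17],
    [7, 7, 0, 0, 0, -0.16],
    [5, 7, -1, 0, 0, -0.17],
    [5, 9, -1, 0, 0, -0.16],
    [3, 9, -1, 0, 0, -0.17],
  ],
  fingers=40,
)

```text
time: 95.15
tool_pos: [631.8, 103.9, 234.3]
tcp_rot: [179.9, -0.0, 79.1]
ft_force: [-0.1, -0.4, 0.3]
finger_gap: 40.1
grip_force: 0.0
```

Request:
apply_moves(
  rows=[
    [1, 9, 0, 0, 0, -0.16],
    [0, 10, -1, 0, 0, -0.17],
    [-2, 9, -1, 0, 0, -0.16],
    [0, 0, 0, 0, 0, 0],
    [0, 0, 0, 0, 0, 0],
  ],
)

```text
time: 95.78
tool_pos: [659.0, 102.1, 235.8]
tcp_rot: [180.0, 0.0, 106.6]
ft_force: [0.6, 0.4, -0.1]
finger_gap: 40.1
grip_force: 0.0
```

Request:
apply_moves(
  rows=[
    [0, 0, 18, 0, 0, 0],
    [0, 0, 18, 0, 0, 0],
    [0, 0, 16, 0, 0, 0],
    [0, 0, 0, 0, 0, 0],
    [0, 0, 0, 0, 0, 0],
  ],
)

```text
time: 96.4
tool_pos: [659.2, 102.1, 183.9]
tcp_rot: [180.0, 0.0, 106.8]
ft_force: [0.1, -0.3, 0.3]
finger_gap: 39.8
grip_force: 0.0
```

Request:
apply_moves(
  rows=[
    [0, 0, 0, 0, 0, 0],
    [0, 0, 0, 0, 0, 0],
    [0, 0, 0, 0, 0, 0.15],
    [0, 0, 0, 0, 0, 0.15],
    [0, 0, 0, 0, 0, 0.15],
  ],
  fingers=12,
)

```text
time: 97.02
tool_pos: [661.0, 102.9, 185.9]
tcp_rot: [179.7, -0.1, 80.8]
ft_force: [6.1, 3.2, 2.3]
finger_gap: 12.2
grip_force: 3.5
```

Request:
apply_moves(
  rows=[
    [0, 0, 0, 0, 0, 0.15],
    [0, 0, 0, 0, 0, 0.15],
    [0, 0, 0, 0, 0, 0.15],
    [0, 0, 0, 0, 0, 0.15],
    [0, 0, 0, 0, 0, 0.15],
  ],
)

```text
time: 97.65
tool_pos: [661.0, 102.2, 185.8]
tcp_rot: [179.8, -0.3, 37.8]
ft_force: [4.4, 0.2, 3.4]
finger_gap: 11.8
grip_force: 2.9
```

Run:
```python
from h import *
p,R,s=tcp(); print(p,s["tcp_rot"],R.T@s["ft_force"],s["wrist_torque"]*100,s["finger_gap"],s["grip_force"])
```

```text
[661.  102.2 185.8] [179.8  -0.3  37.8] [ 3.6  2.5 -3.3] [ 10.7 -82.1  12.9] 11.848384020592942 2.880629482565382
```

Request:
apply_moves(
  rows=[
    [0, 0, 0, 0, 0, 0.1],
    [0, 0, 0, 0, 0, 0.1],
    [0, 0, 0, 0, 0, 0.05],
    [0, 0, 0, 0, 0, 0],
    [0, 0, 0, 0, 0, 0],
  ],
)

```text
time: 98.28
tool_pos: [661.2, 101.6, 185.9]
tcp_rot: [179.9, -0.3, 23.7]
ft_force: [6.2, -0.7, 1.9]
finger_gap: 12.3
grip_force: 3.1
```

Request:
apply_moves(
  rows=[
    [0, 0, 0, 0, 0, -0.05],
    [0, 0, 0, 0, 0, 0],
    [0, 0, 0, 0, 0, 0],
    [0, 0, -25, 0, 0, 0],
    [0, 0, -40, 0, 0, 0],
  ],
  fingers=35,
)

```text
time: 98.9
tool_pos: [657.9, 102.0, 247.2]
tcp_rot: [-179.9, 0.2, 26.6]
ft_force: [-0.0, 0.6, 0.0]
finger_gap: 35.1
grip_force: 0.0
```

Request:
apply_moves(
  rows=[
    [-40, 0, -5, 0, 0, 0],
    [-40, 0, -5, 0, 0, 0],
    [0, 0, 0, 0, 0, 0],
    [0, 0, 0, 0, 0, 0],
    [0, 0, 0, 0, 0, 0],
  ],
)

```text
time: 99.52
tool_pos: [588.2, 66.5, 258.6]
tcp_rot: [180.0, -0.0, 26.6]
ft_force: [0.2, -0.4, -0.6]
finger_gap: 34.7
grip_force: 0.0
```

Run:
```python
from h import *
im,d,C=snap("wrist","w20.png"); P,u,v=cloud(d,C); m=(P[:,2]>200)&(P[:,2]<216)&(np.hypot(P[:,0]-662,P[:,1]-103)<40)
Q=P[m][:,:2].astype(np.float32); print(len(Q)); a=np.linalg.svd(Q-Q.mean(0))[2][0];print("fin ang",np.degrees(np.arctan2(a[1],a[0]))%180)
fronts()
im=cv2.imread("pics/s18.png"); im,d,C=snap("scene","s20.png"); places(["spice_red","jar_a","baking_tray"],"scene")
```

```text
1600
fin ang 30.633392
-165 231 -16.745805620066392
-130 246 -12.74104768481361
-60 117 -21.322862798636862
-20 151 -15.288497762869637
30 311 -14.314607117505505
90 227 -14.301779076893578
scene baking_tray [ 547.1 -227.4    8.1] 0.74
```

View pics/s20.png

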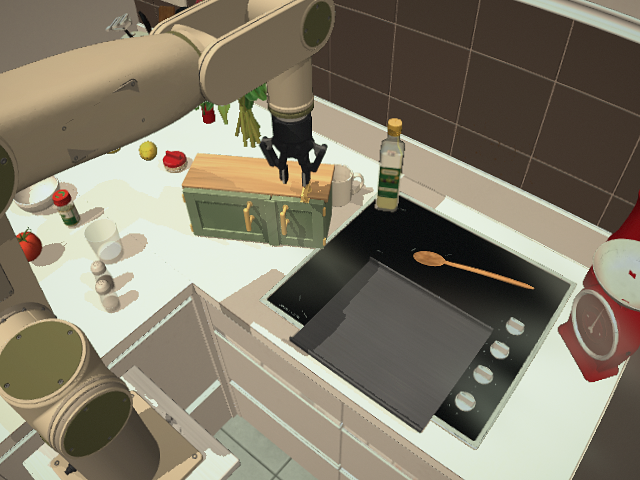

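The fin is back at 30.6° (about 0), and both leaves are shut with the tray empty. The gripper is clear of everything, so I'm handing in.

```bash
python3 -c "
from bench import job
print(job.hand_in())"
```

```text
the job is handed in; nothing more can be done
None
```

The job is handed in (no verdict came back): both jars have a lid and a band turned clockwise past the expected stop, and stand in the left door's rack; both doors are shut, the turn-button is across, and I saw no sign the spice jars moved. I couldn't see the band lugs at their stops directly.

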